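# Set and lock the stroke of a dosing unit

### The job

On the white dosing unit, turn the black stroke knob until its white pointer stands at the red marker, and only then turn the orange-levered lock ring clockwise until it is firmly tight: a push of about 10 N at the lever, without forcing it. Leave the knob on the marker, leave the blue speed knob and the glassware and stopper round about undisturbed, and let go.

Things in the scene. Friction and masses are not known exactly. Their poses are not given: they have to be found in the camera images.
- dosing_unit: White box-shaped bench dosing unit, fixed, 240 x 170 mm, its deck 100 mm above the bench. Origin on the bench under the dial axis; the box reaches from 70 mm towards its own -x (robot side) to 170 mm towards +x, 85 mm either side in y. A pump head with a thin steel spout (top 104 mm above the bench) sticks out 160 mm towards -y, at 60 mm along +x.
- dial_centre (a point): Centre of the top of the grey graduated dial (72 mm across), which stands fixed on the deck, 122 mm above the bench; z up is the axis on which both the stroke knob (on top of the dial) and the lock ring (round the dial) turn.
- knob_grip (a point): Centre of the black stroke knob's grip bar, on the dial axis, 148 mm above the bench. Bar 42 long, 14 wide, from 130 to 162 mm above the bench, on a skirt 44 mm across (122 to 130 mm). Own x runs along the bar to the pointer, z up. Stiff (0.06 N m), stays where left; starts 0.5 to 1.5 rad short of the marker, to be turned clockwise seen from above. The lock ring does not drag it.
- pointer_tip (a point): Tip of the knob's white pointer, which lies along the top of the bar and sticks out over the skirt; 28 mm from the dial axis, 130 mm above the bench.
- mark_line (a point): The setting asked for: the point at the small red marker clip (4 mm wide, on the dial's rim) where the pointer tip must stand; also 28 mm from the dial axis, 130 mm above the bench. Does not move.
- lock_ring: Aluminium lock ring round the dial, 96 mm across, 104 to 118 mm above the bench, with an orange lever. Origin on the dial axis at its underside, z up. Tightens clockwise seen from above. It first turns easily (1 N at the lever grip) for 0.25 to 1.1 rad, different every time and not to be seen; then a hidden wedge takes up and the push at the grip climbs by about 12 N per 0.1 rad. It stays where left.
- lever_grip (a point): Middle of the lever's upright orange fin, 72 mm from the dial axis, 132 mm above the bench. Fin 30 mm long along the radius (57 to 87 mm from the axis), 12 mm thick, top 147 mm above the bench; an arm 14 mm wide joins it to the ring at 107 to 115 mm. It starts on the robot's side of the dial, to the robot's right, and swings to the robot's left.
- clamp_seat: Unseen seat of the ring's wedge inside the unit, on the dial axis 40 mm above the bench; its pose does not tell where the ring tightens. The wedge's pressure on it is the clamping force: 3 to 4 N per newton of push at the lever grip above the first 1 N. A 10 N push leaves about 30 N; below 15 N is still loose, above 65 N (a push of some 18 N) is strained. It stays when the push ends.
- speed_mark (a point): Pointer end of the small blue speed knob (30 mm across, 19 mm high) on the deck of the unit behind the dial; leave it as it is.
- flask_a: Glass volumetric flask with a red stopper, 66 mm across, 187 mm tall; loose, a bystander. Origin at the centre of its underside.
- flask_b: Glass volumetric flask with a brown stopper, 70 mm across, 192 mm tall; loose, a bystander. Origin at the centre of its underside.
- flask_c: Glass volumetric flask with a clear stopper, 66 mm across, 187 mm tall; loose, a bystander. Origin at the centre of its underside.
- amber_jar: Amber jar with a black cap, 58 mm across, 95 mm tall, beside the unit; loose, a bystander. Origin at the centre of its underside.
- beaker: Glass beaker 60 mm across, 70 mm tall, beside the unit under its spout; loose, a bystander. Origin at the centre of its underside.
- stopper: Pink rubber stopper 24 mm across, 24 mm tall, standing on the unit's deck behind the dial; loose, a bystander. Origin at the centre of its underside.

How it is judged (in metres and radians):
On the way, in this order (a step that is already met when the one before it is completed fails the run):
1. the knob's pointer stands at the red marker while the lock ring is still loose (horizontal distance between pointer_tip and mark_line below 0.0035 m and contact force between lock_ring and clamp_seat below 5 N), for 0.3 s.
2. the lock ring is tightened (horizontal distance between pointer_tip and mark_line below 0.0035 m and contact force between lock_ring and clamp_seat between 15 and 65 N), for 0.3 s.
At the end, for the whole second after the job is handed in: The pointer tip stands within 3.5 mm of the red marker's point, the lock ring is at rest (turning under 0.05 rad/s) and clamps with 15 to 65 N (all of step 2 and angular speed of lock_ring below 0.05 rad/s); the robot touches nothing.
It fails at once if the lock ring is forced: clamping force above 65 N (contact force between lock_ring and clamp_seat above 65 N).
It fails at once if the blue speed knob is turned (its mark moves over 4 mm) (distance of speed_mark from where it was at the start of the episode above 0.004 m).
It fails at once if loose glassware, the jar or the stopper is moved more than 20 mm (distance of any of flask_a, flask_b, flask_c, amber_jar, beaker, stopper from where it was at the start of the episode above 0.02 m).
It also fails if it takes over 64 s, if anything falls off the work surface, if the arm or the gripper's body presses on something with over 40 N, if the wrist force passes 120 N, or if a joint passes its speed limit or range.

### The arm

A 7-joint arm with a two-finger parallel gripper is mounted at the origin on the work surface. World frame = base frame: x ahead of the robot, y to its left, z up, the work surface at z = 0. Lengths are in mm, angles in degrees, forces in N, time in s.
With the tool pointing down it reaches from about 400 to 900 mm from the base axis. Payload 5.6 kg.
Tool frame: the origin (TCP) lies at the very end of the fingers, on their centre line; the grasp point (between the pads) lies behind it (pinch_z is the z of the grasp point in the tool frame, in mm); z points along the fingers, y is the direction in which the jaws open and shut (so a half turn about z gives the same grasp; the last joint's range is limited). The gripper opens to 92 mm and grips with 3 to 60 N. Pads are 20 mm wide; open, the fingers measure 128 mm over their backs; the gripper's body (75 mm by 189 mm) begins 69 mm behind the grasp point.
Start: joints at [-78.209, 26.786, -0.665, 91.828, 0.344, 61.387, -3.226], TCP at [160.098, 629.982, 214.592] pointing down, gripper open.
Joint ranges: [-144.91, 144.91], [-17.63, 115.5], [-89.93, 88.59], [15.96, 139.68], [-74.01, 254.01], [8.47, 105.57], [-167.45, 167.45]. Speed limits (degrees/s): [147.25, 147.25, 180, 180, 180, 180, 180].

### API

Orientations are given as a 3x3 rotation matrix whose columns are the frame's x, y, z axes.
In Python, from workcell import * gives the robot as it stands.
- The arm moves only by the tool drive_tool, never from a script. Its arguments are lists of equal length, an entry for each row: "hand": the finger opening in mm, from 0 to 91.9; "linear": the shift along the tool's x, y, z in mm, a list of three; "yaw": the turn about the tool's z in degrees. A call has 1 to 20 rows; each row is the pose to reach, as a shift and turn from the pose measured when the call began, along the tool's axes at that moment; what a row does not reach only later rows make up. A row lasts 1/8 s, in which the tool goes at most 62.5 mm and 10.7 degrees, less where a joint would pass 70% of its speed; a pose out of reach is approached as far as the arm can. A call with a gripper value outside its range is refused whole. The fingers move at their own pace and stop on an object; "newtons" is the grip in N (left out, the last holds). Time passes only in rows, so rows that repeat a pose let the fingers close. It gives the time, the measured TCP pose, the force and the opening at its end, in the units of the state.
- state(): the state, without advancing time (a new reading comes with each control period).
- capture(name): name is "scene" or "top" or "wrist"; returns a dict with "frame" (480x640x3 uint8, blue, green, red), "vertical_fov" (degrees; the focal length in pixels is half the picture's height over the tangent of half this angle, whatever the lens; pixels are square), "cx", "cy" (the principal point, pixels), "dist_coeffs" ([k1, k2, p1, p2, k3] as OpenCV has them; the pictures are not rectified), "R" (3x3) and "t" (3): a world point X has camera coordinates R X + t; the wrist camera has in their place "tool_from_camera" (4x4, takes a point from camera to tool coordinates, whose origin is the TCP and whose axes are the flange's). Camera axes: x right, y down, z forward; pixel columns grow to the right and rows downward; lengths in mm; the calibration is good to about 2 mm. A picture is of the moment at which its call begins: read the wrist's pose just before it. There is no depth.
- sign_off(): hands the job in, once; it reports no verdict.
The state is a dict: "clock": time; "joint_pos": joint angles; "qd": joint speeds; "effort": joint torques, N m; "tool_pos": TCP position; "tool_rot": TCP orientation; "ft_force": force on the tool from outside, world axes, zero at the start; "moment": the same for the moment, N m; "gripper_width": finger opening in mm.
Only numpy, scipy, OpenCV 4.12 (cv2) and the standard library are available. Lean on these libraries where they do the work, as an engineer would, in place of code of your own. Each camera call takes 0.05 s, during which the arm holds its last target.

## Working session

There is one attempt and no reset: what is moved stays moved. The work goes in short steps, Python scripts to look and compute and a tool call to move; the robot and the scene stay as the last step left them, time stands still between calls to the robot, and variables do not carry over. Pictures are saved under pics/ and viewed, and the job is handed in when it is done.

Besides the shell and the picture viewer there is one more tool, called after "Call:" in YAML: its name, and indented under it one key for each argument. drive_tool: Moves the arm, as the interface text tells. Its arguments: {"type":"object","properties":{"hand":{"type":"array"},"linear":{"type":"array"},"yaw":{"type":"array"},"newtons":{"type":"number"}},"required":["hand","linear","yaw"]}

```bash
mkdir -p pics; ls
python3 - <<'E'
from workcell import *
import cv2,numpy as np
s=state();print(s)
for n in ["scene","top"]:
    c=capture(n);cv2.imwrite(f"pics/{n}0.png",c["frame"]);print({k:v for k,v in c.items() if k!="frame"})
    np.save(f"pics/{n}0.npy",c,allow_pickle=True)
E
```

```text
pics
{'clock': 0.0, 'joint_pos': array([-78.20978249,  26.83505392,  -0.66429407,  91.87963321,
         0.34361392,  61.38794133,  -3.22519019]), 'qd': array([ 0.04003908,  0.06284199, -0.02343664, -0.12754433, -0.0074738 ,
        0.02741484,  0.03781965]), 'effort': array([-3.88184080e-04, -5.20564055e+01, -1.25095679e-02, -2.43744117e+01,
       -5.66650461e-02,  1.71383203e-02,  1.72496007e-04]), 'tool_pos': array([159.97266355, 629.4080394 , 213.66037611]), 'tool_rot': array([[-9.69198409e-01,  2.46281035e-01, -3.10630227e-04],
       [ 2.46281200e-01,  9.69196874e-01, -1.72914021e-03],
       [-1.24792596e-04, -1.75238233e-03, -9.99998457e-01]]), 'ft_force': array([-0.88945539, -0.17411458, -0.20771267]), 'moment': array([ 0.03095524, -0.04790339,  0.00810667]), 'gripper_width': 91.90811563426557}
{'vertical_fov': 48.05930627142508, 'cx': 320.1393449726514, 'cy': 242.80236314106978, 'dist_coeffs': array([-0.08642015,  0.        ,  0.        ,  0.        ,  0.        ]), 'R': array([[ 0.76220176,  0.64733718,  0.00174828],
       [ 0.42160239, -0.4943592 , -0.7601713 ],
       [-0.49122286,  0.58014099, -0.64972035]]), 't': array([-463.58817748, -178.49391619, 1530.57997757])}
{'vertical_fov': 45.403298637611606, 'cx': 325.5262339072807, 'cy': 238.85582249026172, 'dist_coeffs': array([0.01812107, 0.        , 0.        , 0.        , 0.        ]), 'R': array([[-5.63620981e-03, -9.99984065e-01,  3.21876992e-04],
       [-9.86239654e-01,  5.50555754e-03, -1.65230244e-01],
       [ 1.65225838e-01, -1.24872017e-03, -9.86254969e-01]]), 't': array([   4.48562297,  628.44099377, 1343.34534346])}
```

View pics/scene0.png

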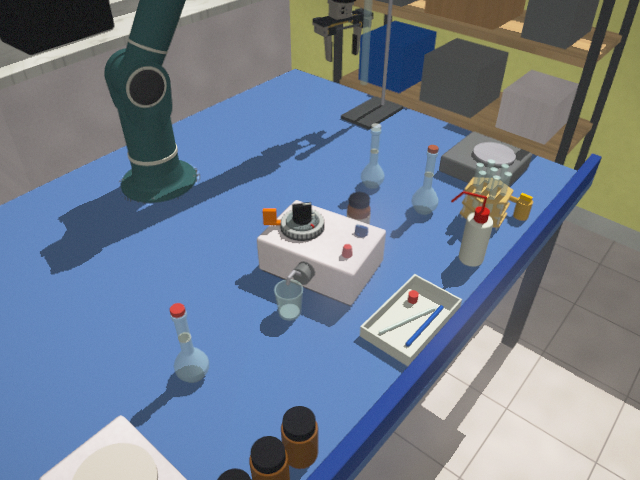

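View pics/top0.png

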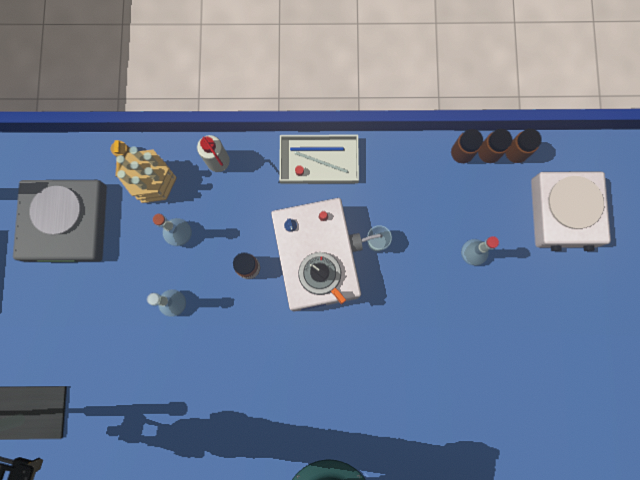

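The top view shows the unit around (318,255), the dial centre near (320,272), the orange lever near (339,296) and the pointer towards (313,265). I'll enlarge it and cast rays.

```bash
cat > h.py <<'E'
import cv2,numpy as np
def K(c):
    f=240/np.tan(np.radians(c["vertical_fov"]/2)); return np.array([[f,0,c["cx"]],[0,f,c["cy"]],[0,0,1.]])
def extr(c,s=None):
    if "R" in c: return np.array(c["R"]),np.array(c["t"])
    T=np.eye(4);T[:3,:3]=s["tool_rot"];T[:3,3]=s["tool_pos"]
    M=np.linalg.inv(T@np.array(c["tool_from_camera"]));return M[:3,:3],M[:3,3]
def plane(c,px,z,s=None):
    R,t=extr(c,s)
    u=cv2.undistortPoints(np.array(px,float).reshape(-1,1,2),K(c),np.array(c["dist_coeffs"])).reshape(-1,2)
    d=np.c_[u,np.ones(len(u))]@R; o=-R.T@t
    return o+d*((z-o[2])/d[:,2])[:,None]
def proj(c,X,s=None):
    R,t=extr(c,s); return cv2.projectPoints(np.array(X,float).reshape(-1,3),cv2.Rodrigues(R)[0],t,K(c),np.array(c["dist_coeffs"]))[0].reshape(-1,2)
E
python3 - <<'E'
from h import *
c=np.load("pics/top0.npy",allow_pickle=True).item()
print(plane(c,[[320,272]],122),plane(c,[[339,296]],147),plane(c,[[313,265]],145))
f=c["frame"];cv2.imwrite("pics/topz.png",cv2.resize(f[190:315,260:400],None,fx=5,fy=4.8*1,interpolation=cv2.INTER_CUBIC))
c=np.load("pics/scene0.npy",allow_pickle=True).item()
cv2.imwrite("pics/scenez.png",cv2.resize(c["frame"][190:300,250:390],None,fx=5,fy=5,interpolation=cv2.INTER_CUBIC))
E
```

```text
[[539.98400959  14.12119655 122.        ]] [[483.34717086 -28.20741149 147.        ]] [[553.39655277  29.61672706 145.        ]]
```

View pics/topz.png

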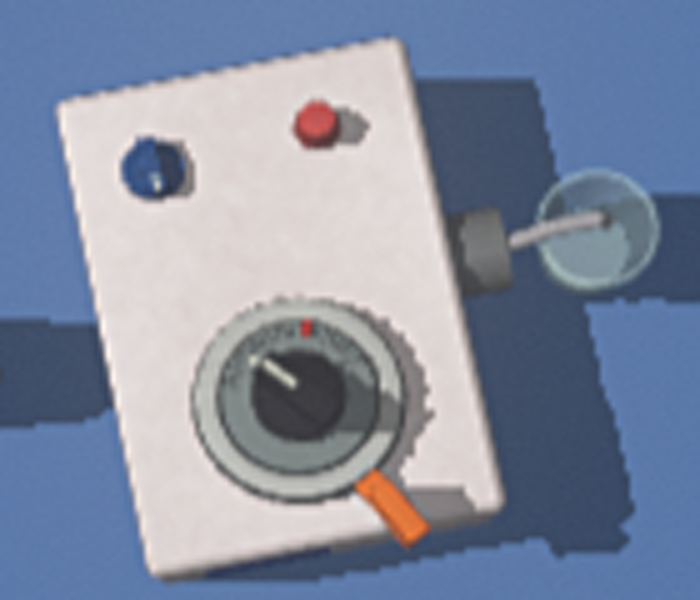

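View pics/scenez.png

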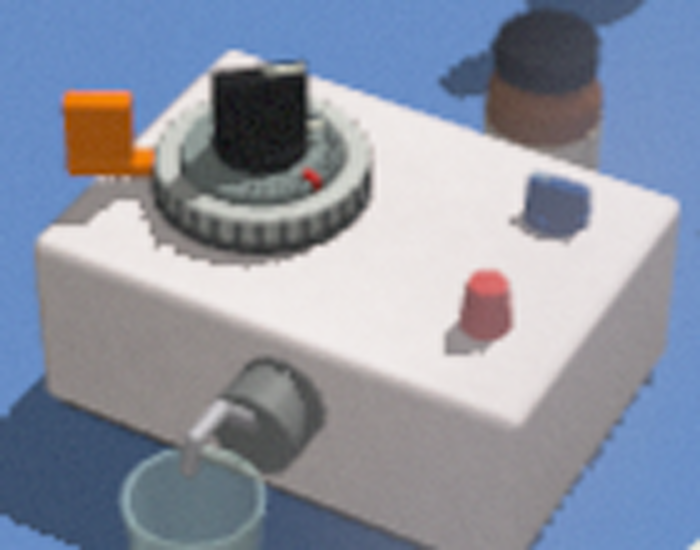

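Call:
drive_tool:
  hand: [91, 91, 91, 91, 91, 91, 91, 91, 91, 91, 91, 91, 91, 91, 91, 91, 91, 91, 91, 91]
  linear:
    - [0, 0, -60]
    - [0, 0, -110]
    - [-40, -39, -110]
    - [-80, -77, -110]
    - [-120, -116, -110]
    - [-160, -154, -110]
    - [-200, -193, -110]
    - [-240, -232, -110]
    - [-280, -270, -110]
    - [-320, -309, -110]
    - [-360, -348, -110]
    - [-400, -386, -110]
    - [-440, -425, -110]
    - [-480, -463, -110]
    - [-520, -502, -110]
    - [-520, -502, -110]
    - [-520, -502, -110]
    - [-520, -502, -110]
    - [-520, -502, -110]
    - [-520, -502, -110]
  yaw: [0, 0, 9, 18, 27, 36, 45, 54, 63, 72, 81, 90, 99, 108, 116, 116, 116, 116, 116, 116]

```text
clock: 2.6
tool_pos: [540.2, 15.7, 324.7]
tool_rot: [[0.645, 0.764, -0.0], [0.764, -0.645, -0.001], [-0.001, 0.001, -1.0]]
ft_force: [0.2, 0.3, 0.4]
gripper_width: 90.9
```

Run:
```python
from workcell import *
from h import *
s=state();c=capture("wrist");c["s"]=s;np.save("pics/w1.npy",c,allow_pickle=True);cv2.imwrite("pics/w1.png",c["frame"])
print(s["clock"],s["tool_pos"],s["tool_rot"],s["joint_pos"],c["tool_from_camera"])
try: print(pinch_z)
except Exception as e: print(e)
```

```text
2.6 [540.2163456   15.73454662 324.71045947] [[ 6.45190678e-01  7.64021583e-01 -1.00728310e-04]
 [ 7.64020973e-01 -6.45190319e-01 -1.18589329e-03]
 [-9.71036995e-04  6.88168751e-04 -9.99999292e-01]] [-38.37516298  11.18326761  38.83983338 101.53853367  -7.37111423
  69.86726766 -37.70050362] [[ 8.50904179e-04 -9.65699762e-01 -2.59659865e-01  7.25803418e+01]
 [ 9.99999299e-01  6.07900188e-04  1.01615440e-03 -4.03696354e-01]
 [-8.23452785e-04 -2.59660548e-01  9.65699602e-01 -1.69865589e+02]
 [ 0.00000000e+00  0.00000000e+00  0.00000000e+00  1.00000000e+00]]
-18.700000000000003
```

View pics/w1.png

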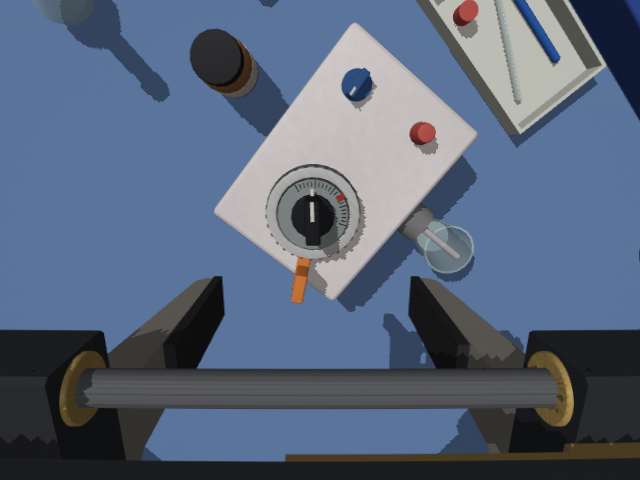

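The wrist view shows the dial centre at about (312,212), the pointer up to (312,190), the red clip at (340,198) and the orange fin from (302,262) to (297,300). I'll segment these for precise values.

```bash
cat > m.py <<'E'
from h import *
def measure(c,s,tag,x0=None):
    f=c["frame"];hsv=cv2.cvtColor(f,cv2.COLOR_BGR2HSV)
    H,S,V=[hsv[...,i].astype(int) for i in range(3)]
    org=((H>5)&(H<20)&(S>180)&(V>100)).astype(np.uint8)
    red=(((H<5)|(H>174))&(S>150)&(V>100)).astype(np.uint8)
    for n,m in(("orange",org),("red",red)):
        k,l,st,ce=cv2.connectedComponentsWithStats(m)
        for i in range(1,k):
            if st[i,4]>8: print(n,st[i],ce[i].round(1),plane(c,[ce[i]],147 if n=="orange" else 122,s)[0].round(1))
E
python3 - <<'E'
from m import *
c=np.load("pics/w1.npy",allow_pickle=True).item();s=c["s"]
measure(c,s,"")
z=cv2.resize(c["frame"][155:310,250:380],None,fx=5,fy=5,interpolation=cv2.INTER_CUBIC)[:600*2]
cv2.imwrite("pics/w1z.png",cv2.resize(c["frame"][160:280,250:380],None,fx=5,fy=5,interpolation=cv2.INTER_CUBIC))
# check: unit white mask ring
for ctr in [(540,14),(542,14),(540,16)]:
    print(ctr,proj(c,[[ctr[0],ctr[1],122],[ctr[0],ctr[1],162]],s).round(1))
E
```

```text
orange [292 258  18  45 488] [300.  279.5] [489.5 -20.  147. ]
red [453   5   8  12  35] [456.8  10.9] [755.6  76.3 122. ]
red [460  16  10   6  13] [463.7  19. ] [756.7  67.  122. ]
red [410 123  25  20 175] [420.7 132.4] [668.8  12.5 122. ]
red [337 194   8   7  33] [340.2 196.9] [570.5  14.1 122. ]
(540, 14) [[316.8 216.3]
 [317.  224.9]]
(542, 14) [[318.4 215.1]
 [318.7 223.5]]
(540, 16) [[315.6 214.8]
 [315.6 223.3]]
```

View pics/w1z.png

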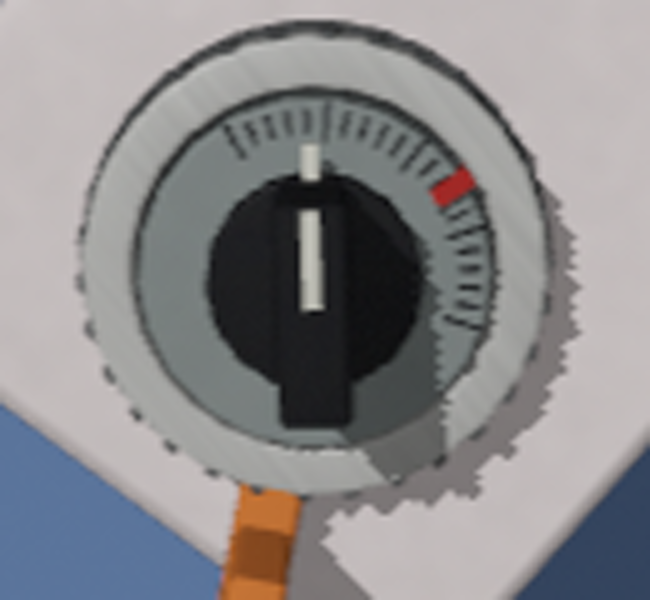

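Run:
```python
from m import *
c=np.load("pics/w1.npy",allow_pickle=True).item();s=c["s"]
Z=lambda p:(np.array(p,float)+.5)/5-.5+[250,160]
d=plane(c,Z([[135,268],[493,268],[314,92],[314,447]]),122,s);print(d.round(1), d[:2].mean(0),d[2:].mean(0),np.linalg.norm(d[0]-d[1]),np.linalg.norm(d[2]-d[3]))
A=np.c_[2*d[:,:2],np.ones(4)];ctr=np.linalg.lstsq(A,(d[:,:2]**2).sum(1),rcond=None)[0][:2];print("ctr",ctr)
ang=lambda p:(np.degrees(np.arctan2(p[1]-ctr[1],p[0]-ctr[0])),np.hypot(*(p[:2]-ctr)))
print("tip",ang(plane(c,Z([[310,143]]),130,s)[0]))
a=plane(c,Z([[312,210],[312,308]]),162,s);print("bar top",a,np.degrees(np.arctan2(*(a[0]-a[1])[[1,0]])))
print("bar far end",plane(c,Z([[282,425],[350,425]]),162,s))
print("mark 130",ang(plane(c,Z([[455,187]]),130,s)[0]),"122",ang(plane(c,Z([[455,187]]),124,s)[0]))
print("fin",ang(plane(c,[[300,279.5]],147,s)[0]),plane(c,[[302,262],[297,300]],147,s))
t=np.load("pics/top0.npy",allow_pickle=True).item()
T=lambda p:np.array(p,float)/[5,4.8]+[260,190]
print("top: tip",ang(plane(t,T([[252,358]]),130)[0]),"mark",ang(plane(t,T([[307,327]]),124)[0]),"ring",plane(t,T([[192,397],[405,397],[300,298],[300,500]]),116))
```

```text
[[511.   42.6 122. ]
 [566.2  -4.  122. ]
 [561.4  46.2 122. ]
 [514.3  -9.4 122. ]] [538.63542018  19.33582883 122.        ] [537.85065849  18.41559771 122.        ] 72.25041347234668 72.82202815990838
ctr [537.85277057  18.40805187]
tip (np.float64(51.23437405074629), np.float64(27.37713106084302))
bar top [[550.3259958   33.21035307 162.        ]
 [538.7647548   19.57232611 162.        ]] 49.711357557425714
bar far end [[520.31565925   6.35429777 162.        ]
 [529.8875653   -1.7217468  162.        ]]
mark 130 (np.float64(-5.919839765875172), np.float64(33.420540972248304)) 122 (np.float64(-7.564050245306894), np.float64(33.274112287411626))
fin (np.float64(-141.54340527123975), np.float64(61.69865887989765)) [[502.8964353   -7.45933825 147.        ]
 [472.92577942 -34.61483058 147.        ]]
top: tip (np.float64(43.550720576511445), np.float64(25.31804002004998)) mark (np.float64(-12.726713539385571), np.float64(34.69410160307895)) ring [[539.28369839  63.79609125 116.        ]
 [538.73340103 -34.06057521 116.        ]
 [586.85627681  13.98732702 116.        ]
 [489.8293678   14.3777656  116.        ]]
```

Call:
drive_tool:
  hand: [50, 50, 50, 50, 50, 50, 50, 50, 50]
  linear:
    - [-0.6, -2, 30]
    - [-0.6, -2, 70]
    - [-0.6, -2, 110]
    - [-0.6, -2, 140]
    - [-0.6, -2, 160]
    - [-0.6, -2, 175]
    - [-0.6, -2, 188]
    - [-0.6, -2, 188]
    - [-0.6, -2, 188]
  yaw: [0, 0, 0, 0, 0, 0, 0, 0, 0]

```text
clock: 3.78
tool_pos: [538.8, 16.1, 137.3]
tool_rot: [[0.646, 0.764, 0.001], [0.764, -0.646, -0.001], [-0.0, 0.001, -1.0]]
ft_force: [0.9, 0.0, 0.6]
gripper_width: 49.9
```

```bash
cat > look.py <<'E'
import sys
from workcell import *
from h import *
n=sys.argv[1]
s=state();c=capture("wrist");c["s"]=s;np.save(f"pics/{n}.npy",c,allow_pickle=True)
cv2.imwrite(f"pics/{n}.png",cv2.resize(c["frame"],None,fx=1.25,fy=1.25,interpolation=cv2.INTER_CUBIC))
print(s["clock"],s["tool_pos"].round(1),s["tool_rot"][:,0].round(3),s["ft_force"].round(2),s["moment"].round(3),s["gripper_width"])
E
python3 look.py w2
```

```text
3.775 [538.8  16.1 137.3] [ 0.646  0.764 -0.   ] [0.89 0.   0.6 ] [-0.033  0.153  0.051] 49.94738228706873
```

View pics/w2.png

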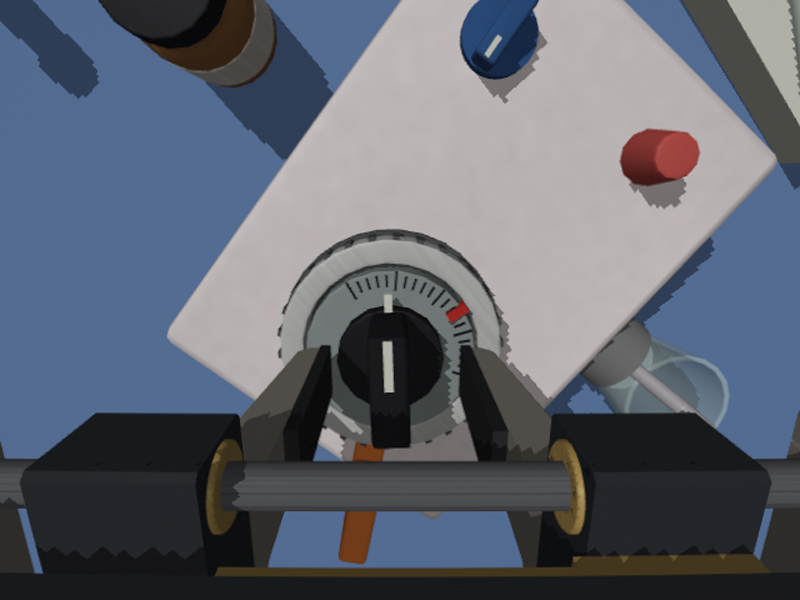

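The bar sits about 6 px left of the middle of the fingers (about 2 mm), which agrees with the wrist measurement of the centre. I'll correct that and close.

Call:
drive_tool:
  hand: [50, 30, 10, 8, 8, 8, 8, 8]
  linear:
    - [1, -2, 0]
    - [1, -2, 0]
    - [1, -2, 0]
    - [1, -2, 0]
    - [1, -2, 0]
    - [1, -2, 0]
    - [1, -2, 0]
    - [1, -2, 0]
  yaw: [0, 0, 0, 0, 0, 0, 0, 0]
  newtons: 30

```text
clock: 4.82
tool_pos: [537.9, 18.2, 137.4]
tool_rot: [[0.646, 0.764, 0.001], [0.764, -0.646, -0.001], [0.0, 0.001, -1.0]]
ft_force: [-0.8, -0.1, 0.1]
gripper_width: 13.9
```

```bash
python3 look.py w3
```

```text
4.825 [537.9  18.2 137.4] [0.646 0.764 0.   ] [-0.76 -0.06  0.05] [-0.026  0.279 -0.069] 13.887744961441227
```

View pics/w3.png

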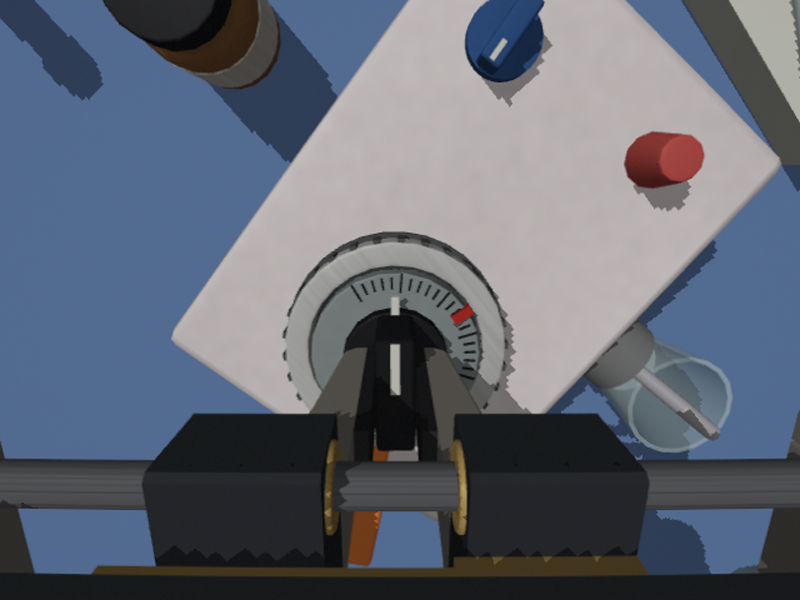

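Gripped at 13.9 mm width with almost no side force; the pointer tip is at (395,298) and the clip at (462,314). I'll turn clockwise about 50° and look.

Call:
drive_tool:
  hand: [8, 8, 8, 8, 8, 8, 8, 8, 8]
  linear:
    - [0, 0, 0]
    - [0, 0, 0]
    - [0, 0, 0]
    - [0, 0, 0]
    - [0, 0, 0]
    - [0, 0, 0]
    - [0, 0, 0]
    - [0, 0, 0]
    - [0, 0, 0]
  yaw: [8, 16, 24, 32, 40, 46, 50, 50, 50]

```text
clock: 6.0
tool_pos: [538.0, 18.0, 137.4]
tool_rot: [[1.0, -0.003, 0.001], [-0.003, -1.0, -0.001], [0.001, 0.001, -1.0]]
ft_force: [-0.4, -0.5, -0.4]
gripper_width: 14.0
```

```bash
python3 look.py w4
```

```text
6.0 [538.   18.  137.4] [ 1.    -0.003  0.001] [-0.43 -0.49 -0.45] [-0.163  0.174 -0.062] 14.011928692552889
```

View pics/w4.png

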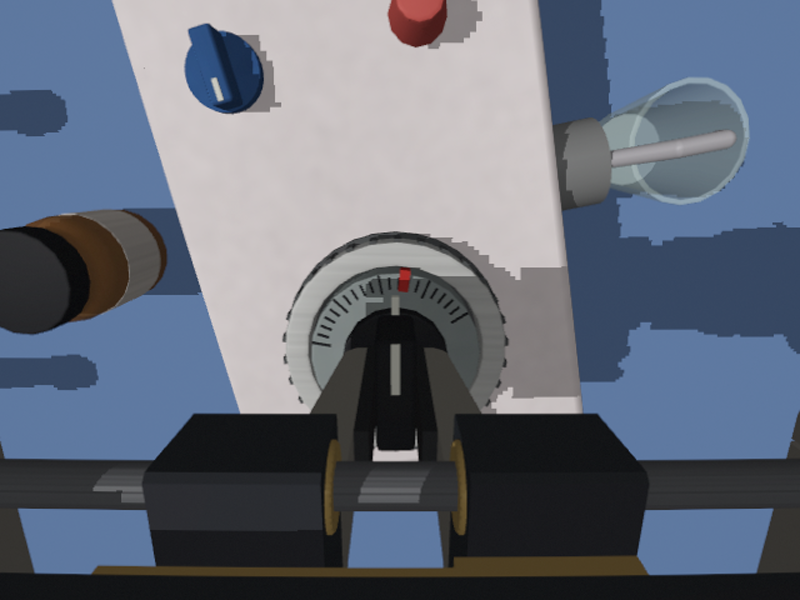

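The clip is at (404,280) and the pointer line at x≈395: about 6° remaining.

Call:
drive_tool:
  hand: [8, 8, 8, 8]
  linear:
    - [0, 0, 0]
    - [0, 0, 0]
    - [0, 0, 0]
    - [0, 0, 0]
  yaw: [3, 6.2, 6.2, 6.2]

```text
clock: 6.55
tool_pos: [538.0, 18.0, 137.4]
tool_rot: [[0.994, -0.11, 0.001], [-0.11, -0.994, -0.001], [0.001, 0.001, -1.0]]
ft_force: [-0.6, -0.9, 0.2]
gripper_width: 13.6
```

```bash
python3 look.py w5
python3 - <<'E'
from h import *
c=np.load("pics/w5.npy",allow_pickle=True).item()
cv2.imwrite("pics/w5z.png",cv2.resize(c["frame"][170:290,250:380],None,fx=6,fy=5,interpolation=cv2.INTER_CUBIC))
E
```

```text
6.55 [538.   18.  137.4] [ 0.994 -0.11   0.001] [-0.57 -0.89  0.24] [-0.125  0.195 -0.055] 13.640742103475054
```

View pics/w5z.png

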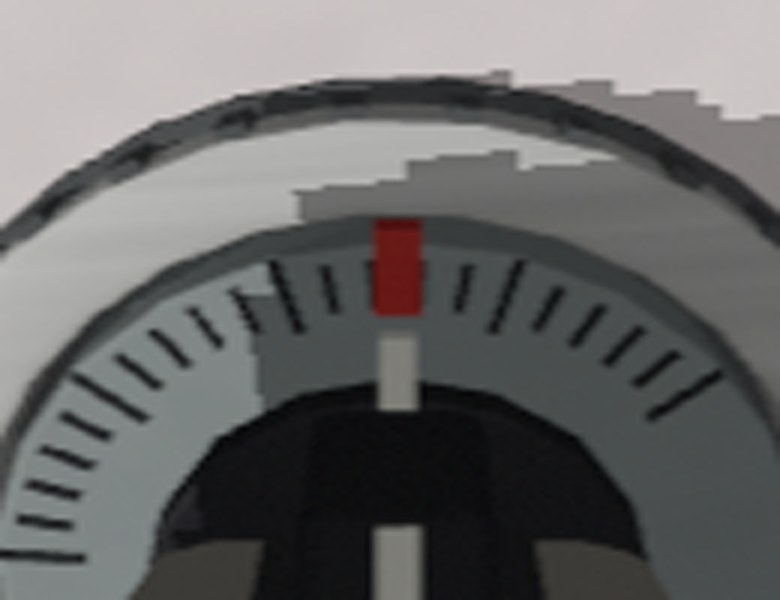

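The pointer is in line with the clip. Next I'll release, rise, and move over the orange fin with the jaws across it (tool x towards the axis).

Call:
drive_tool:
  hand: [20, 35, 44, 44, 44, 44, 44, 44, 44, 44, 44, 44, 44, 44]
  linear:
    - [0, 0, 0]
    - [0, 0, 0]
    - [0, 0, 0]
    - [0, 0, 0]
    - [0, 0, -25]
    - [0, 0, -60]
    - [-15, 15, -60]
    - [-35, 35, -60]
    - [-50.7, 51.2, -60]
    - [-50.7, 51.2, -60]
    - [-50.7, 51.2, -60]
    - [-50.7, 51.2, -60]
    - [-50.7, 51.2, -60]
    - [-50.7, 51.2, -60]
  yaw: [0, 0, 0, 0, 0, 0, -9, -18, -27, -36, -45, -45, -45, -45]
  newtons: 60

```text
clock: 8.35
tool_pos: [481.9, -27.3, 197.3]
tool_rot: [[0.781, 0.624, 0.001], [0.624, -0.781, -0.001], [0.0, 0.002, -1.0]]
ft_force: [-0.9, -0.3, 0.1]
gripper_width: 43.8
```

```bash
python3 look.py w6
```

```text
8.35 [481.9 -27.3 197.3] [0.781 0.624 0.   ] [-0.94 -0.31  0.1 ] [-0.023  0.122  0.029] 43.76252436545979
```

View pics/w6.png

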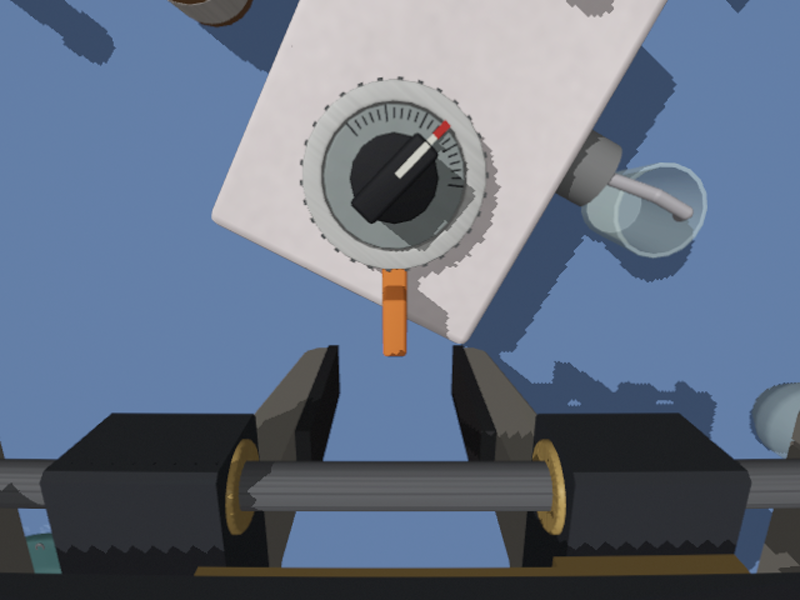

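The fin is centred between the jaws (fin x≈395, fingers at 338 and 455), and the pointer is still on the clip. I'll descend round the fin.

Call:
drive_tool:
  hand: [44, 44, 44, 44, 34, 26, 26, 26]
  linear:
    - [0, 0, 25]
    - [0, 0, 50]
    - [0, 0, 67]
    - [0, 0, 67]
    - [0, 0, 67]
    - [0, 0, 67]
    - [0, 0, 67]
    - [0, 0, 67]
  yaw: [0, 0, 0, 0, 0, 0, 0, 0]

```text
clock: 9.4
tool_pos: [482.1, -27.2, 130.6]
tool_rot: [[0.781, 0.624, 0.002], [0.624, -0.781, -0.001], [0.001, 0.002, -1.0]]
ft_force: [0.7, 1.0, 0.2]
gripper_width: 26.3
```

```bash
python3 look.py w7; for i in 1 2; do python3 -c "
from workcell import *
print(state()['ft_force'])"; done
```

```text
9.4 [482.1 -27.2 130.6] [0.781 0.624 0.001] [0.66 1.02 0.25] [0.029 0.125 0.001] 26.31267842371353
[-0.51339681 -0.27885349  0.17094065]
[-0.51339681 -0.27885349  0.17094065]
```

View pics/w7.png

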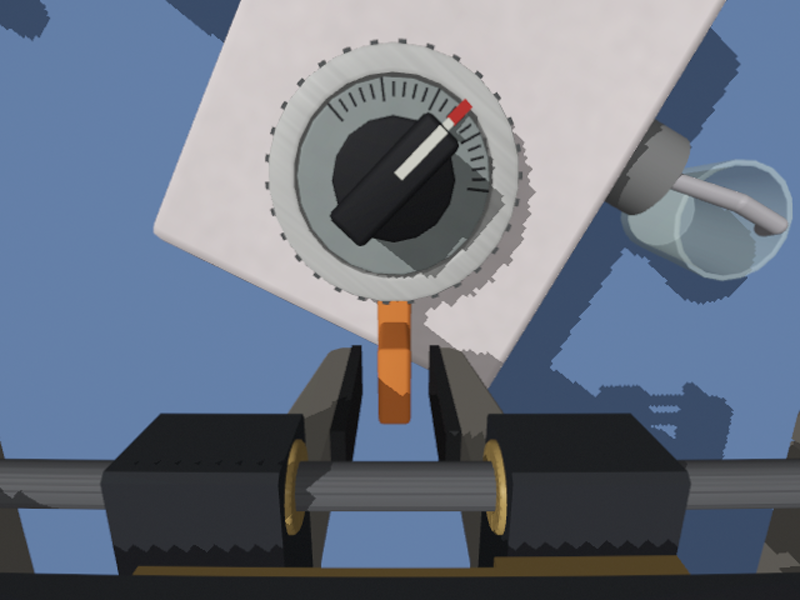

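Call:
drive_tool:
  hand: [26, 26, 26, 26, 26, 26, 26]
  linear:
    - [0.1, -3.8, 0]
    - [0.4, -7.5, 0]
    - [0.9, -11.3, 0]
    - [1.6, -15, 0]
    - [2.5, -18.6, 0]
    - [3.5, -22.2, 0]
    - [3.5, -22.2, 0]
  yaw: [3, 6, 9, 12, 15, 18, 18]

```text
clock: 10.32
tool_pos: [470.9, -7.5, 130.5]
tool_rot: [[0.936, 0.353, 0.002], [0.353, -0.936, -0.001], [0.001, 0.001, -1.0]]
ft_force: [-0.3, 0.5, -0.2]
gripper_width: 26.5
```

```bash
cat > ft.py <<'E'
from workcell import *
import numpy as np
s=state();R=s["tool_rot"];a=[s["ft_force"]]
for i in range(3): capture("top"); a.append(state()["ft_force"])
a=np.array(a)@R
d=s["tool_pos"][:2]-[538,18]
print(s["clock"],"F tool",a.round(2).tolist(),"mean",a.mean(0).round(2),"r",np.hypot(*d).round(1),"ang",np.degrees(np.arctan2(d[1],d[0])).round(1),"toolx",np.degrees(np.arctan2(R[1,0],R[0,0])).round(1),"w",s["gripper_width"])
E
python3 ft.py
```

```text
10.325 F tool [[-0.16, -0.57, 0.17], [0.35, -0.21, 0.06], [-0.26, -0.12, -0.24], [-0.79, -0.18, 0.23]] mean [-0.22 -0.27  0.06] r 71.8 ang -159.2 toolx 20.7 w 26.504799430025976
```

Call:
drive_tool:
  hand: [26, 26, 26, 26]
  linear:
    - [0, -2.5, 0]
    - [0.2, -5, 0]
    - [0.2, -5, 0]
    - [0.2, -5, 0]
  yaw: [2, 4, 4, 4]

```text
clock: 10.98
tool_pos: [469.4, -2.7, 130.5]
tool_rot: [[0.958, 0.287, 0.001], [0.287, -0.958, -0.001], [0.001, 0.001, -1.0]]
ft_force: [-0.1, -0.1, -0.1]
gripper_width: 25.8
```

```bash
python3 ft.py
```

```text
10.975 F tool [[-0.12, 0.1, 0.1], [-1.02, 0.46, -0.27], [0.23, -0.36, -0.77], [-0.18, -0.32, -0.64]] mean [-0.27 -0.03 -0.39] r 71.7 ang -163.2 toolx 16.7 w 25.76632363409993
```

Call:
drive_tool:
  hand: [26, 26, 26, 26]
  linear:
    - [0, -2.5, 0]
    - [0.2, -5, 0]
    - [0.2, -5, 0]
    - [0.2, -5, 0]
  yaw: [2, 4, 4, 4]

```text
clock: 11.62
tool_pos: [468.1, 2.2, 130.5]
tool_rot: [[0.976, 0.22, 0.001], [0.22, -0.976, -0.001], [0.001, 0.001, -1.0]]
ft_force: [0.8, -0.5, 0.0]
gripper_width: 25.7
```

```bash
python3 ft.py; python3 look.py w8
```

```text
11.625 F tool [[0.71, 0.69, -0.02], [-0.2, 0.38, 0.37], [0.23, -0.46, 0.37], [-0.13, -1.21, 0.22]] mean [ 0.15 -0.15  0.23] r 71.6 ang -167.3 toolx 12.7 w 25.667553832918628
11.775 [468.2   2.1 130.5] [0.976 0.22  0.001] [-0.39  1.15 -0.22] [-0.064  0.122 -0.035] 25.908299253505287
```

View pics/w8.png

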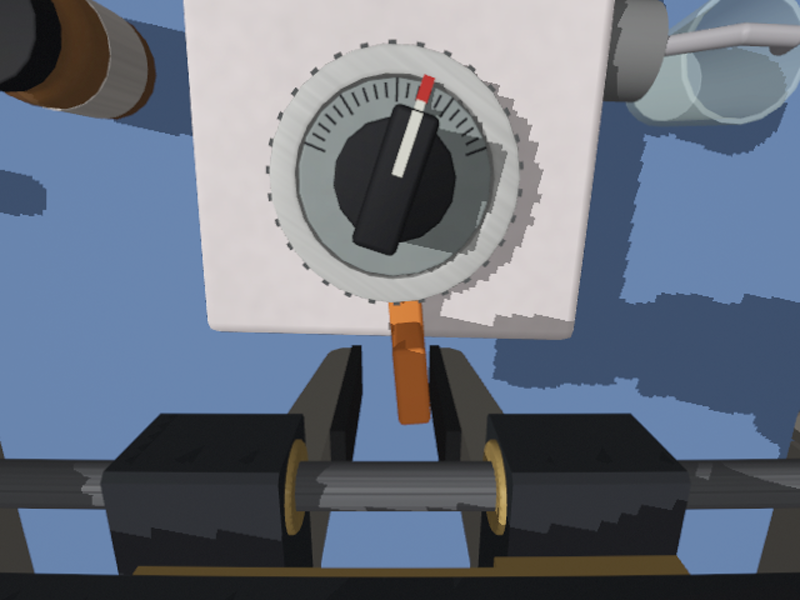

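The fin rests on the right finger and moves with it, still loose (about 20° so far). Continuing.

Call:
drive_tool:
  hand: [26, 26, 26, 26]
  linear:
    - [0, -2.5, 0]
    - [0.2, -5, 0]
    - [0.2, -5, 0]
    - [0.2, -5, 0]
  yaw: [2, 4, 4, 4]

```text
clock: 12.32
tool_pos: [467.2, 7.2, 130.5]
tool_rot: [[0.988, 0.151, 0.001], [0.151, -0.988, -0.0], [0.001, 0.001, -1.0]]
ft_force: [-0.3, -0.1, 0.4]
gripper_width: 25.8
```

```bash
python3 ft.py
```

```text
12.325 F tool [[-0.34, 0.1, -0.35], [-0.04, -0.4, -0.46], [0.56, -0.1, 0.13], [-0.54, -0.43, -0.02]] mean [-0.09 -0.21 -0.17] r 71.6 ang -171.3 toolx 8.7 w 25.75587966990672
```

Call:
drive_tool:
  hand: [26, 26, 26, 26]
  linear:
    - [0, -2.5, 0]
    - [0.2, -5, 0]
    - [0.2, -5, 0]
    - [0.2, -5, 0]
  yaw: [2, 4, 4, 4]

```text
clock: 12.98
tool_pos: [466.6, 12.2, 130.5]
tool_rot: [[0.997, 0.082, 0.001], [0.082, -0.997, -0.0], [0.001, 0.0, -1.0]]
ft_force: [0.7, 0.5, -0.6]
gripper_width: 26.1
```

```bash
python3 ft.py
```

```text
12.975 F tool [[0.72, -0.43, 0.56], [-0.7, -0.11, 0.04], [0.08, -0.3, 0.4], [0.31, -0.07, -0.7]] mean [ 0.1  -0.23  0.07] r 71.6 ang -175.4 toolx 4.7 w 26.10416365029235
```

Call:
drive_tool:
  hand: [26, 26, 26]
  linear:
    - [0, -1.3, 0]
    - [0.1, -2.5, 0]
    - [0.1, -3.8, 0]
  yaw: [1, 2, 3]

```text
clock: 13.5
tool_pos: [466.4, 15.9, 130.5]
tool_rot: [[1.0, 0.028, 0.001], [0.028, -1.0, -0.0], [0.001, 0.001, -1.0]]
ft_force: [-1.5, -0.7, 0.8]
gripper_width: 26.1
```

```bash
python3 ft.py
```

```text
13.5 F tool [[-1.56, 0.69, -0.8], [-0.88, 0.4, -1.24], [-0.64, -0.07, -0.76], [-0.67, 0.52, -0.45]] mean [-0.94  0.39 -0.81] r 71.6 ang -178.3 toolx 1.6 w 26.059700901049176
```

Call:
drive_tool:
  hand: [26, 26, 26]
  linear:
    - [0, -1.3, 0]
    - [0.1, -2.5, 0]
    - [0.1, -3.8, 0]
  yaw: [1, 2, 3]

```text
clock: 14.02
tool_pos: [466.4, 19.9, 130.5]
tool_rot: [[1.0, -0.024, 0.001], [-0.024, -1.0, -0.0], [0.001, 0.0, -1.0]]
ft_force: [0.3, -0.2, 0.3]
gripper_width: 26.0
```

```bash
python3 ft.py
```

```text
14.025 F tool [[0.32, 0.2, -0.26], [-0.01, 0.13, 0.07], [-0.18, 0.4, 0.07], [-0.44, 0.32, -0.31]] mean [-0.08  0.26 -0.11] r 71.6 ang 178.5 toolx -1.4 w 25.97739948491736
```

Call:
drive_tool:
  hand: [26, 26, 26]
  linear:
    - [0, -1.3, 0]
    - [0.1, -2.5, 0]
    - [0.1, -3.8, 0]
  yaw: [1, 2, 3]

```text
clock: 14.55
tool_pos: [466.6, 23.8, 130.4]
tool_rot: [[0.997, -0.076, 0.001], [-0.076, -0.997, -0.0], [0.001, 0.0, -1.0]]
ft_force: [-0.1, -1.8, -0.1]
gripper_width: 26.1
```

```bash
python3 ft.py;python3 look.py w9
```

```text
14.55 F tool [[-0.0, 1.85, 0.07], [0.42, 0.95, 0.06], [-0.15, 1.04, 0.1], [-0.31, 0.42, 0.05]] mean [-0.01  1.06  0.07] r 71.6 ang 175.4 toolx -4.4 w 26.141831896567716
14.7 [466.6  24.  130.4] [ 0.997 -0.075  0.001] [-0.34 -0.4  -0.05] [-0.16   0.178  0.046] 26.21747433619175
```

View pics/w9.png

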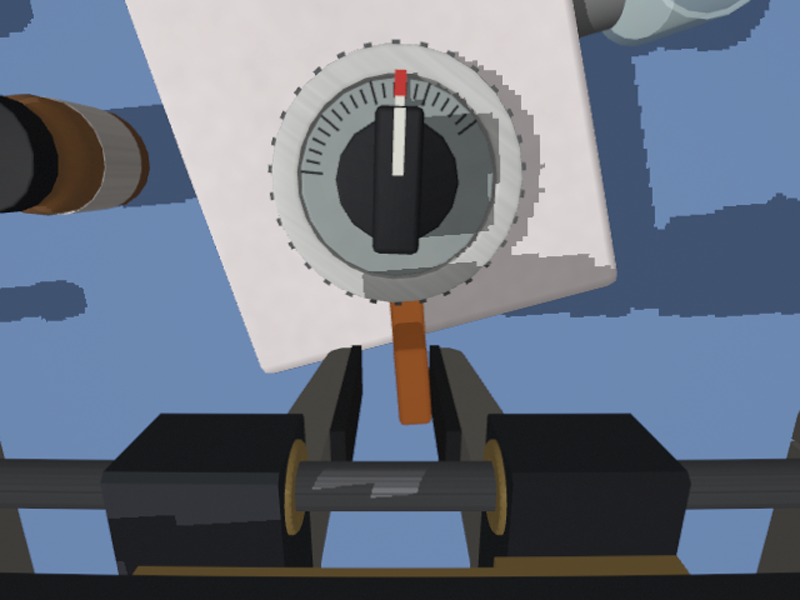

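The pointer is on the clip and a slight push is appearing. Smaller steps now.

Call:
drive_tool:
  hand: [26, 26]
  linear:
    - [0, -1.3, 0]
    - [0.1, -2.5, 0]
  yaw: [1, 2]

```text
clock: 15.0
tool_pos: [466.8, 26.2, 130.4]
tool_rot: [[0.994, -0.111, 0.001], [-0.111, -0.994, -0.0], [0.001, 0.0, -1.0]]
ft_force: [-0.4, -1.9, 0.0]
gripper_width: 26.4
```

```bash
python3 ft.py
```

```text
15.0 F tool [[-0.18, 1.9, -0.0], [0.27, 2.47, -1.45], [0.27, 2.34, -0.42], [-0.9, 1.93, -0.78]] mean [-0.14  2.16 -0.66] r 71.6 ang 173.4 toolx -6.4 w 26.445228579085065
```

Call:
drive_tool:
  hand: [26, 26]
  linear:
    - [0, -1.3, 0]
    - [0.1, -2.5, 0]
  yaw: [1, 2]

```text
clock: 15.4
tool_pos: [467.2, 28.6, 130.4]
tool_rot: [[0.989, -0.146, 0.001], [-0.146, -0.989, -0.001], [0.001, 0.001, -1.0]]
ft_force: [-1.0, -2.9, -0.1]
gripper_width: 26.4
```

```bash
python3 ft.py
```

```text
15.4 F tool [[-0.59, 3.06, 0.09], [-0.34, 2.73, -0.29], [-0.16, 2.62, -0.57], [-0.19, 2.17, -0.35]] mean [-0.32  2.64 -0.28] r 71.6 ang 171.5 toolx -8.4 w 26.413640810081393
```

Call:
drive_tool:
  hand: [26, 26]
  linear:
    - [0, -1, 0]
    - [0, -2, 0]
  yaw: [0.8, 1.6]

```text
clock: 15.8
tool_pos: [467.5, 30.5, 130.4]
tool_rot: [[0.985, -0.173, 0.001], [-0.173, -0.985, -0.001], [0.001, 0.001, -1.0]]
ft_force: [0.4, -3.9, 0.7]
gripper_width: 25.9
```

```bash
python3 ft.py
```

```text
15.8 F tool [[1.05, 3.76, -0.7], [0.14, 4.01, -0.58], [0.48, 3.37, 0.54], [-0.35, 3.94, -0.07]] mean [ 0.33  3.77 -0.21] r 71.6 ang 169.9 toolx -10.0 w 25.874765220105154
```

```bash
python3 look.py w10
```

```text
15.95 [467.5  30.7 130.4] [ 0.985 -0.172  0.001] [-1.03 -3.82  0.08] [-0.88   0.238  0.084] 25.78850247403801
```

View pics/w10.png

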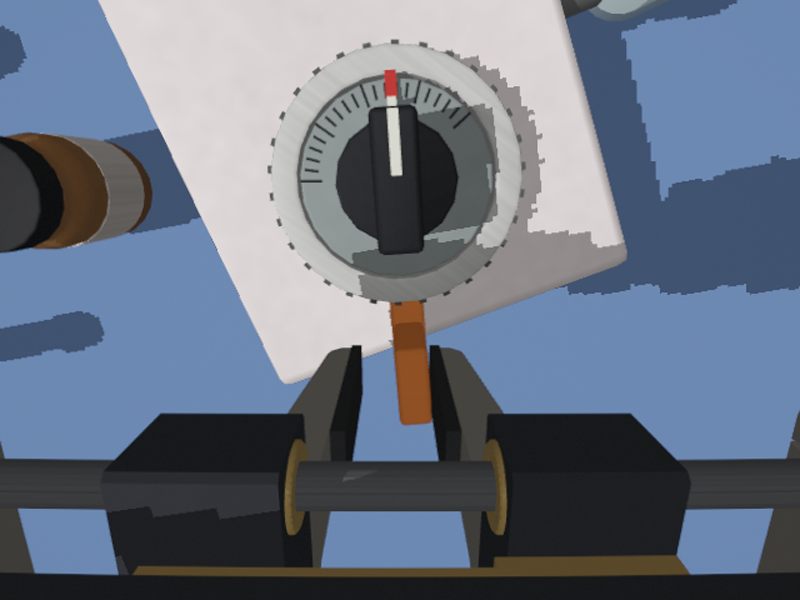

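Call:
drive_tool:
  hand: [26]
  linear:
    - [0, -1, 0]
  yaw: [0.8]

```text
clock: 16.12
tool_pos: [467.7, 31.5, 130.4]
tool_rot: [[0.982, -0.186, 0.001], [-0.186, -0.982, -0.001], [0.001, 0.001, -1.0]]
ft_force: [0.3, -4.3, 0.7]
gripper_width: 26.4
```

```bash
python3 ft.py
python3 - <<'E'
from h import *
for n in ["w7","w8","w9","w10"]:
    c=np.load(f"pics/{n}.npy",allow_pickle=True).item();s=c["s"]
    hsv=cv2.cvtColor(c["frame"],cv2.COLOR_BGR2HSV)
    m=cv2.inRange(hsv,(5,170,90),(20,255,255));m[:280]=0
    ys,xs=np.nonzero(m)
    e=[xs[ys==y].mean() for y in (290,300,310,320,330)]
    P=plane(c,[[a,y] for a,y in zip(e,(290,300,310,320,330))],147,s);v=P[:,:2]-[538,18]
    print(n,np.degrees(np.arctan2(v[:,1],v[:,0])).round(1)%360, "tcp",np.degrees(np.arctan2(*(s["tool_pos"][:2]-[538,18])[::-1]))%360)
E
```

```text
16.125 F tool [[1.09, 4.16, -0.67], [0.36, 4.82, -0.88], [0.39, 3.88, -0.37], [-0.12, 4.65, -1.39]] mean [ 0.43  4.38 -0.83] r 71.6 ang 169.1 toolx -10.7 w 26.39903581551827
w7 [218.5 218.5 218.5 218.5 218.5] tcp 218.98897952151947
w8 [197.6 197.5 197.7 197.6 197.6] tcp 192.84185845486684
w9 [180.4 180.5 180.6 180.5 180.5] tcp 175.22547451292985
w10 [175.2 175.1 175.1 175.2 175.1] tcp 169.7664861878848
```

Run:
```python
from workcell import *
s=state();print(s["effort"].round(2),s["moment"].round(2),s["ft_force"].round(2),s["joint_pos"].round(1))
```

```text
[ -2.04 -30.31   5.42 -18.54  -1.04   0.31  -0.08] [-1.06  0.19  0.04] [-0.99 -4.54  1.4 ] [-52.9  22.6  54.7 123.4 -25.8  46.  -82.6]
```

The joint-1 torque (−2.0 Nm) agrees with about 4.4 N at the lever, and the slope is rising. I'll carry on in 1 mm steps.

Call:
drive_tool:
  hand: [26, 26]
  linear:
    - [0, -0.5, 0]
    - [0, -1, 0]
  yaw: [0.4, 0.8]

```text
clock: 16.52
tool_pos: [467.8, 32.4, 130.4]
tool_rot: [[0.98, -0.2, 0.001], [-0.2, -0.98, -0.001], [0.001, 0.001, -1.0]]
ft_force: [0.0, -5.1, 0.9]
gripper_width: 26.2
```

```bash
python3 ft.py
```

```text
16.525 F tool [[1.06, 5.02, -0.87], [0.98, 4.48, -1.26], [0.89, 4.59, 0.3], [0.78, 4.53, -0.61]] mean [ 0.93  4.66 -0.61] r 71.6 ang 168.4 toolx -11.5 w 26.22247059188034
```

Call:
drive_tool:
  hand: [26]
  linear:
    - [0, -1, 0]
  yaw: [0.8]

```text
clock: 16.8
tool_pos: [468.1, 33.1, 130.4]
tool_rot: [[0.977, -0.214, 0.001], [-0.214, -0.977, -0.002], [0.002, 0.001, -1.0]]
ft_force: [-0.1, -5.0, 1.1]
gripper_width: 25.9
```

```bash
python3 ft.py; python3 look.py w11;  python3 - <<'E'
from h import *
for n in ["w11"]:
    c=np.load(f"pics/{n}.npy",allow_pickle=True).item();s=c["s"]
    hsv=cv2.cvtColor(c["frame"],cv2.COLOR_BGR2HSV)
    m=cv2.inRange(hsv,(5,170,90),(20,255,255));m[:280]=0
    ys,xs=np.nonzero(m)
    e=[xs[ys==y].mean() for y in (290,300,310,320,330)]
    P=plane(c,[[a,y] for a,y in zip(e,(290,300,310,320,330))],147,s);v=P[:,:2]-[538,18]
    print(n,np.degrees(np.arctan2(v[:,1],v[:,0])).round(1)%360, "tcp",np.degrees(np.arctan2(*(s["tool_pos"][:2]-[538,18])[::-1]))%360)
E
```

```text
16.8 F tool [[0.98, 4.93, -1.04], [1.15, 5.66, -0.44], [1.81, 6.03, -0.82], [0.83, 4.99, -0.16]] mean [ 1.19  5.4  -0.62] r 71.6 ang 167.8 toolx -12.4 w 25.86765162223966
16.95 [468.1  33.2 130.4] [ 0.977 -0.214  0.001] [-0.25 -5.05  0.17] [-1.192  0.224  0.08 ] 25.550665258949994
w11 [173.1 173.1 173.1 173.2 173. ] tcp 167.74807594927935
```

Call:
drive_tool:
  hand: [26]
  linear:
    - [0, -1.3, 0]
  yaw: [1]

```text
clock: 17.12
tool_pos: [468.3, 33.9, 130.4]
tool_rot: [[0.973, -0.232, 0.001], [-0.232, -0.973, -0.002], [0.002, 0.002, -1.0]]
ft_force: [-0.2, -6.7, 0.2]
gripper_width: 26.2
```

```bash
python3 ft.py
```

```text
17.125 F tool [[1.37, 6.56, -0.2], [0.68, 5.9, -0.73], [0.46, 4.39, -0.8], [0.76, 3.88, 0.01]] mean [ 0.82  5.18 -0.43] r 71.5 ang 167.2 toolx -13.4 w 26.214982449780614
```

```bash
cat > ft2.py <<'E'
from workcell import *
import numpy as np
for i in range(6):
    s=state();R=s["tool_rot"];d=s["tool_pos"][:2]-[538,18]
    print(s["clock"],(s["ft_force"]@R).round(2),(s["moment"]@R).round(3),"eff",s["effort"][0].round(2),s["effort"][2].round(2),s["tool_pos"].round(2),np.degrees(np.arctan2(d[1],d[0])).round(2))
    if i<5: capture("top")
E
python3 ft2.py
```

```text
17.275 [0.75 3.88 0.  ] [-1.165  0.064 -0.043] eff -2.17 5.46 [468.33  34.28 130.38] 166.85
17.325 [ 0.13  3.7  -0.18] [-1.154  0.082 -0.047] eff -2.18 5.45 [468.31  34.34 130.38] 166.8
17.375 [ 1.17  5.2  -0.4 ] [-1.151  0.043 -0.032] eff -2.2 5.44 [468.31  34.35 130.37] 166.8
17.425 [ 0.67  4.15 -0.38] [-1.134  0.1   -0.051] eff -2.21 5.43 [468.32  34.42 130.39] 166.74
17.475 [1.1  4.07 0.73] [-1.125  0.057 -0.047] eff -2.21 5.42 [468.32  34.39 130.38] 166.76
17.525 [0.74 4.87 0.32] [-1.168  0.064 -0.032] eff -2.22 5.42 [468.31  34.41 130.38] 166.75
```

Call:
drive_tool:
  hand: [26, 26]
  linear:
    - [0, -1, 0]
    - [0, -2, 0]
  yaw: [0.7, 1.4]

```text
clock: 17.77
tool_pos: [468.7, 35.6, 130.4]
tool_rot: [[0.967, -0.255, 0.001], [-0.255, -0.967, -0.003], [0.002, 0.002, -1.0]]
ft_force: [-1.1, -7.8, 1.1]
gripper_width: 26.3
```

```bash
python3 ft2.py
```

```text
17.775 [ 0.89  7.83 -1.12] [-1.655  0.142 -0.097] eff -3.11 4.45 [468.71  35.63 130.37] 165.72
17.825 [ 0.3   6.76 -1.86] [-1.577  0.14  -0.048] eff -3.07 4.7 [468.7   35.69 130.34] 165.68
17.875 [ 1.75  6.34 -0.61] [-1.555  0.142 -0.076] eff -3.03 4.77 [468.68  35.68 130.34] 165.69
17.925 [ 1.84  6.12 -0.77] [-1.548  0.13  -0.088] eff -3.03 4.77 [468.69  35.68 130.35] 165.69
17.975 [ 1.23  6.35 -0.05] [-1.549  0.151 -0.086] eff -3.01 4.77 [468.69  35.7  130.36] 165.67
18.025 [ 1.33  6.12 -1.34] [-1.484  0.143 -0.092] eff -3.0 4.78 [468.7   35.68 130.35] 165.69
```

Call:
drive_tool:
  hand: [26, 26]
  linear:
    - [0, -1, 0]
    - [0, -2, 0]
  yaw: [0.7, 1.4]

```text
clock: 18.27
tool_pos: [469.1, 36.5, 130.3]
tool_rot: [[0.96, -0.279, 0.001], [-0.279, -0.96, -0.004], [0.002, 0.004, -1.0]]
ft_force: [-0.1, -8.3, 1.5]
gripper_width: 25.9
```

```bash
python3 ft2.py
```

```text
18.275 [ 2.19  7.98 -1.48] [-1.829  0.214 -0.029] eff -3.55 4.14 [469.06  36.49 130.32] 164.99
18.325 [ 2.19  5.81 -0.98] [-1.651  0.181 -0.068] eff -3.23 4.65 [469.09  36.66 130.31] 164.85
18.375 [ 1.55  6.07 -1.24] [-1.621  0.159 -0.078] eff -3.08 4.82 [469.07  36.75 130.31] 164.79
18.425 [ 1.36  6.07 -1.12] [-1.545  0.173 -0.1  ] eff -3.01 4.87 [469.11  36.83 130.34] 164.71
18.475 [ 1.74  5.91 -0.88] [-1.531  0.129 -0.098] eff -3.0 4.88 [469.08  36.87 130.32] 164.69
18.525 [ 0.98  6.91 -0.83] [-1.562  0.122 -0.047] eff -2.99 4.88 [469.11  36.91 130.34] 164.65
```

Call:
drive_tool:
  hand: [26, 26, 26]
  linear:
    - [0, -1, 0]
    - [0, -2, 0]
    - [0.1, -2.5, 0]
  yaw: [0.5, 1, 1.3]

```text
clock: 18.9
tool_pos: [469.5, 38.0, 130.3]
tool_rot: [[0.954, -0.301, 0.0], [-0.301, -0.954, -0.005], [0.002, 0.005, -1.0]]
ft_force: [-0.7, -8.0, 0.6]
gripper_width: 25.9
```

```bash
python3 ft2.py
```

```text
18.9 [ 1.71  7.83 -0.51] [-2.03   0.09  -0.122] eff -3.7 4.2 [469.52  38.02 130.27] 163.7
18.95 [ 1.21  8.87 -1.43] [-1.927  0.103 -0.11 ] eff -3.64 4.31 [469.51  38.07 130.26] 163.67
19.0 [ 0.78  7.74 -2.37] [-1.917  0.154 -0.064] eff -3.62 4.35 [469.5   38.03 130.27] 163.7
19.05 [ 1.46  7.81 -1.78] [-1.919  0.071 -0.128] eff -3.59 4.38 [469.51  38.06 130.26] 163.68
19.1 [ 0.94  8.62 -2.01] [-1.901  0.128 -0.09 ] eff -3.58 4.39 [469.52  38.07 130.27] 163.66
19.15 [ 1.76  7.36 -1.43] [-1.876  0.096 -0.137] eff -3.57 4.39 [469.5   38.08 130.27] 163.66
```

Call:
drive_tool:
  hand: [26, 26, 26]
  linear:
    - [0, -1, 0]
    - [0, -2, 0]
    - [0.1, -2.5, 0]
  yaw: [0.5, 1, 1.3]

```text
clock: 19.52
tool_pos: [469.9, 38.9, 130.2]
tool_rot: [[0.946, -0.324, -0.0], [-0.324, -0.946, -0.007], [0.002, 0.007, -1.0]]
ft_force: [-1.6, -9.0, 1.7]
gripper_width: 26.4
```

```bash
python3 ft2.py
```

```text
19.525 [ 1.38  9.05 -1.65] [-2.112  0.111 -0.124] eff -3.95 4.03 [469.9   38.9  130.21] 162.94
19.575 [ 0.79  8.19 -2.46] [-2.087  0.124 -0.092] eff -3.9 4.15 [469.92  38.97 130.21] 162.88
19.625 [ 0.6   8.75 -1.55] [-2.037  0.114 -0.068] eff -3.87 4.19 [469.9   38.96 130.22] 162.89
19.675 [ 1.68  8.34 -1.43] [-2.037  0.144 -0.087] eff -3.83 4.22 [469.9   38.98 130.21] 162.87
19.725 [ 1.52  8.09 -2.23] [-1.971  0.17  -0.131] eff -3.82 4.23 [469.92  38.98 130.23] 162.87
19.775 [ 1.85  8.38 -2.1 ] [-2.     0.087 -0.122] eff -3.82 4.23 [469.91  38.97 130.24] 162.88
```

Call:
drive_tool:
  hand: [26, 26, 26]
  linear:
    - [0, -1, 0]
    - [0, -2, 0]
    - [0.1, -2.9, 0]
  yaw: [0.2, 0.4, 0.5]

```text
clock: 20.15
tool_pos: [470.2, 40.0, 130.1]
tool_rot: [[0.943, -0.332, -0.002], [-0.332, -0.943, -0.009], [0.001, 0.009, -1.0]]
ft_force: [-2.9, -8.9, 2.7]
gripper_width: 26.0
```

```bash
python3 ft2.py; python3 look.py w12
```

```text
20.15 [ 0.28  9.4  -2.6 ] [-2.35  -0.027 -0.039] eff -4.17 3.85 [470.2   39.98 130.14] 162.04
20.2 [ 0.26  8.77 -3.85] [-2.188 -0.034 -0.105] eff -4.07 3.97 [470.16  40.07 130.1 ] 161.98
20.25 [ 0.6   9.22 -3.17] [-2.232 -0.048 -0.064] eff -4.04 4.01 [470.2   40.08 130.13] 161.96
20.3 [ 1.21  9.27 -3.55] [-2.148 -0.015 -0.092] eff -3.97 4.08 [470.19  40.08 130.14] 161.96
20.35 [ 0.06 10.21 -3.55] [-2.237 -0.021 -0.086] eff -3.95 4.1 [470.17  40.1  130.13] 161.95
20.4 [ 1.42  7.91 -3.16] [-2.197  0.014 -0.062] eff -3.94 4.11 [470.18  40.13 130.13] 161.92
20.4 [470.2  40.1 130.1] [ 0.943 -0.332  0.001] [-1.29 -7.91  3.23] [-2.076  0.717  0.06 ] 25.948843219505502
```

View pics/w12.png

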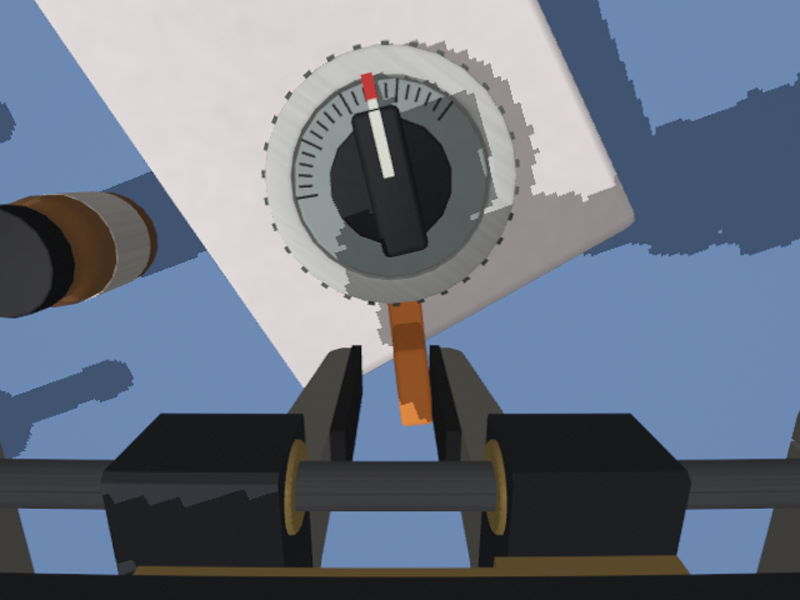

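The lever push is now about 9–10 N and the pointer is still on the clip. I'll back the finger off, open, rise and check.

Call:
drive_tool:
  hand: [26, 26, 30, 30, 30, 30, 30, 30, 30, 30]
  linear:
    - [0, 2, 0]
    - [0, 5, 0]
    - [0, 6.5, 0]
    - [0, 6.5, 0]
    - [0, 6.5, -20]
    - [0, 6.5, -50]
    - [0, 6.5, -80]
    - [0, 6.5, -80]
    - [0, 6.5, -80]
    - [0, 6.5, -80]
  yaw: [0, 0, 0, 0, 0, 0, 0, 0, 0, 0]

```text
clock: 21.7
tool_pos: [467.4, 34.7, 209.3]
tool_rot: [[0.943, -0.332, -0.004], [-0.332, -0.943, -0.009], [-0.0, 0.01, -1.0]]
ft_force: [0.4, -0.6, 0.1]
gripper_width: 29.4
```

```bash
python3 ft.py; python3 look.py w13
python3 - <<'E'
from h import *
for n in ["w12","w13"]:
    c=np.load(f"pics/{n}.npy",allow_pickle=True).item();s=c["s"]
    hsv=cv2.cvtColor(c["frame"],cv2.COLOR_BGR2HSV)
    m=cv2.inRange(hsv,(5,170,90),(20,255,255));m[:215]=0
    ys,xs=np.nonzero(m);yy=np.arange(ys.max()-40,ys.max()-8,5)
    P=plane(c,[[xs[ys==y].mean(),y] for y in yy],147,s);v=P[:,:2]-[538,18]
    print(n,np.degrees(np.arctan2(v[:,1],v[:,0])).round(1))
E
```

```text
21.7 F tool [[0.6, 0.46, -0.09], [0.66, 0.37, -0.11], [0.21, -0.22, 0.01], [-0.1, -0.05, -0.64]] mean [ 0.34  0.14 -0.21] r 72.5 ang 166.6 toolx -19.4 w 29.436386060862755
21.85 [467.8  34.5 209.6] [ 0.943 -0.333  0.   ] [-0.08  0.08  0.64] [-0.025  0.122  0.066] 30.154292603253424
w12 [167.4 167.5 167.3 167.4 167.4 167.2 167.2]
w13 [169.7 169.5 169.4 169.5 169.3 169.2 169. ]
```

View pics/w13.png

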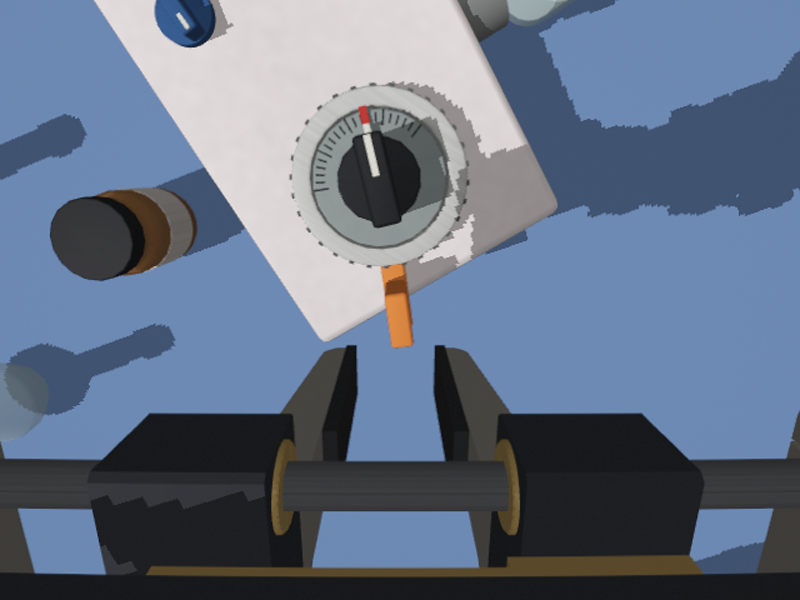

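```bash
cat > fin.py <<'E'
import sys
from h import *
for n in sys.argv[1:]:
    c=np.load(f"pics/{n}.npy",allow_pickle=True).item();s=c["s"]
    hsv=cv2.cvtColor(c["frame"],cv2.COLOR_BGR2HSV)
    m=cv2.inRange(hsv,(5,170,90),(20,255,255));m[:190]=0
    k,l,st,ce=cv2.connectedComponentsWithStats(m);i=1+st[1:,4].argmax();ys,xs=np.nonzero(l==i)
    for y in range(ys.max()-36,ys.max()-5,6):
        w=xs[ys==y];P=plane(c,[[w.min()-.5,y],[w.max()+.5,y]],147,s);v=P[:,:2]-[538,18];a=np.degrees(np.arctan2(v[:,1],v[:,0]))%360
        print(n,y,w.min(),w.max(),"edges",a.round(1),"r",np.hypot(*v.T).round(1),"width",np.linalg.norm(P[0]-P[1]).round(1))
E
python3 look.py w14; python3 fin.py w10 w12 w13 w14
```

```text
21.9 [467.9  34.5 209.7] [ 0.943 -0.333  0.001] [-0.06  0.24 -0.35] [ 0.01   0.18  -0.026] 30.11200031094689
w10 302 318 342 edges [170.6 179.8] r [68.1 69.1] width 11.1
w10 308 318 343 edges [170.6 179.8] r [71. 72.] width 11.6
w10 314 319 343 edges [170.9 179.5] r [73.9 74.9] width 11.2
w10 320 319 344 edges [170.9 179.5] r [76.8 77.9] width 11.7
w10 326 320 344 edges [171.2 179.2] r [79.8 80.8] width 11.3
w10 332 320 344 edges [171.1 178.9] r [82.8 83.8] width 11.3
w12 303 318 343 edges [162.8 172.3] r [68.1 69.5] width 11.5
w12 309 318 343 edges [162.7 171.9] r [71.  72.4] width 11.6
w12 315 319 344 edges [162.9 171.8] r [73.9 75.3] width 11.6
w12 321 320 344 edges [163.2 171.4] r [76.9 78.2] width 11.2
w12 327 321 344 edges [163.4 171.1] r [79.9 81.2] width 10.8
w12 333 321 345 edges [163.3 171. ] r [82.9 84.2] width 11.3
w13 241 309 326 edges [164.3 174.8] r [61.3 63.1] width 11.6
w13 247 309 327 edges [164.  174.5] r [65.3 67.2] width 12.3
w13 253 311 328 edges [164.9 174.3] r [69.4 71.3] width 11.7
w13 259 311 328 edges [164.6 173.6] r [73.5 75.2] width 11.7
w13 265 312 328 edges [164.9 172.9] r [77.6 79.3] width 11.1
w13 271 313 329 edges [165.1 172.8] r [81.8 83.5] width 11.2
w14 241 309 326 edges [164.3 174.8] r [61.2 63.1] width 11.6
w14 247 309 327 edges [164.  174.5] r [65.2 67.1] width 12.3
w14 253 311 328 edges [164.9 174.3] r [69.3 71.2] width 11.7
w14 259 311 328 edges [164.6 173.6] r [73.4 75.2] width 11.7
w14 265 312 328 edges [164.9 172.9] r [77.6 79.2] width 11.1
w14 271 313 329 edges [165.1 172.8] r [81.7 83.4] width 11.2
```

```bash
python3 fin.py w6 w7
python3 - <<'E'
from h import *
for n in ["w6","w7","w12","w14"]:
    c=np.load(f"pics/{n}.npy",allow_pickle=True).item();s=c["s"]
    print(n,proj(c,[[538,18,122]],s).round(1)*1.25)
E
```

```text
w6 248 307 324 edges [213.7 223.7] r [63.1 63.1] width 11.0
w6 254 307 324 edges [213.9 223.4] r [66.9 66.9] width 11.0
w6 260 307 324 edges [214.2 223.2] r [70.8 70.8] width 11.1
w6 266 307 324 edges [214.4 222.9] r [74.7 74.7] width 11.1
w6 272 307 324 edges [214.6 222.7] r [78.6 78.6] width 11.2
w6 278 307 324 edges [214.7 222.6] r [82.5 82.6] width 11.2
w7 301 303 327 edges [213.8 223.2] r [68.2 68.2] width 11.1
w7 307 303 327 edges [214. 223.] r [71.1 71. ] width 11.1
w7 313 303 327 edges [214.2 222.9] r [74. 74.] width 11.2
w7 319 303 327 edges [214.3 222.7] r [76.9 76.9] width 11.2
w7 325 303 327 edges [214.5 222.6] r [79.9 79.9] width 11.3
w7 331 303 327 edges [214.6 222.5] r [82.9 82.9] width 11.3
w6 [[394.25 177.  ]]
w7 [[394.125 177.875]]
w12 [[389.375 179.75 ]]
w14 [[378.25 178.25]]
```

Call:
drive_tool:
  hand: [30, 30, 30, 30, 30, 30, 30, 30]
  linear:
    - [0, 0, 0]
    - [0, 0, 0]
    - [0, 0, 0]
    - [0, 0, 0]
    - [0, 0, 0]
    - [0, 0, 0]
    - [0, 0, 0]
    - [0, 0, 0]
  yaw: [0, 0, 0, 0, 0, 0, 0, 0]

```text
clock: 22.95
tool_pos: [468.0, 34.5, 209.9]
tool_rot: [[0.943, -0.333, -0.002], [-0.333, -0.943, -0.009], [0.001, 0.009, -1.0]]
ft_force: [0.5, -0.0, -0.6]
gripper_width: 30.0
```

```bash
python3 look.py w15; python3 fin.py w15
python3 - <<'E'
from h import *
# fin angle relative to marker, per view
for n in ["w6","w7","w8","w9","w10","w11","w12","w14","w15"]:
    c=np.load(f"pics/{n}.npy",allow_pickle=True).item();s=c["s"]
    hsv=cv2.cvtColor(c["frame"],cv2.COLOR_BGR2HSV);R,t=extr(c,s)
    r=(cv2.inRange(hsv,(0,150,90),(4,255,255))|cv2.inRange(hsv,(174,150,90),(180,255,255)))
    p=proj(c,[[538+34,18-4.5,122]],s)[0];k,l,st,ce=cv2.connectedComponentsWithStats(r)
    j=1+np.argmin([np.hypot(*(ce[i]-p))+(100 if st[i,4]<8 else 0) for i in range(1,k)])
    q=plane(c,[ce[j]],122,s)[0];print(n,"mark ang",np.degrees(np.arctan2(q[1]-18,q[0]-538)).round(2),"r",np.hypot(q[0]-538,q[1]-18).round(1))
E
```

```text
22.95 [468.   34.5 209.9] [ 0.943 -0.333  0.001] [ 0.53 -0.04 -0.64] [-0.008  0.169 -0.051] 30.00237942425645
w15 241 309 326 edges [164.2 174.7] r [61.2 63. ] width 11.6
w15 247 310 327 edges [164.5 174.4] r [65.2 67.1] width 11.6
w15 253 311 328 edges [164.8 174.2] r [69.3 71.1] width 11.7
w15 259 312 328 edges [165.  173.5] r [73.4 75.1] width 11.1
w15 265 313 328 edges [165.3 172.9] r [77.6 79.1] width 10.5
w15 271 313 329 edges [165.  172.7] r [81.7 83.4] width 11.2
w6 mark ang -6.58 r 32.7
w7 mark ang -6.57 r 32.8
w8 mark ang -6.51 r 32.9
w9 mark ang -6.47 r 32.9
w10 mark ang -6.57 r 32.9
w11 mark ang -6.44 r 32.9
w12 mark ang -6.58 r 32.8
w14 mark ang -6.54 r 32.7
w15 mark ang -6.56 r 32.6
```

The marker angle agrees to 0.1° across all views, so the roughly 2° the fin sprang back on release is real. It now holds steady. Part of the clamp may have relaxed with it, so I'll push once more with the pad flush on the fin (contact at the grip radius), slightly above 10 N and well under 18 N.

Call:
drive_tool:
  hand: [26, 26, 26, 26, 26, 26, 26]
  linear:
    - [0, 0, 0]
    - [0, 0, 20]
    - [0, 0, 50]
    - [0, 0, 70]
    - [0, 0, 79]
    - [0, 0, 79]
    - [0, 0, 79]
  yaw: [-4, -8.6, -8.6, -8.6, -8.6, -8.6, -8.6]

```text
clock: 23.88
tool_pos: [468.4, 33.8, 131.6]
tool_rot: [[0.982, -0.188, -0.001], [-0.188, -0.982, -0.009], [0.0, 0.009, -1.0]]
ft_force: [0.4, -0.0, -0.5]
gripper_width: 26.2
```

```bash
python3 ft2.py; python3 look.py w16; python3 fin.py w16
```

```text
23.875 [ 0.36 -0.06  0.55] [-0.032 -0.115  0.012] eff 0.08 7.58 [468.44  33.82 131.56] 167.19
23.925 [ 0.76 -0.09  0.18] [-0.031 -0.127 -0.042] eff 0.07 7.64 [468.4   33.87 131.58] 167.15
23.975 [-0.66 -0.06  0.2 ] [ 0.013 -0.155 -0.013] eff 0.05 7.67 [468.34  33.95 131.53] 167.1
24.025 [-0.88  0.49  0.95] [ 0.008 -0.105 -0.029] eff 0.04 7.7 [468.24  34.01 131.44] 167.07
24.075 [-0.09  0.41 -0.09] [-0.012 -0.147 -0.042] eff 0.02 7.71 [468.15  34.01 131.36] 167.09
24.125 [-0.43 -0.62 -0.08] [-0.021 -0.176  0.016] eff 0.01 7.71 [468.08  33.99 131.26] 167.12
24.125 [468.1  34.  131.3] [ 0.982 -0.188 -0.   ] [-0.3   0.69  0.08] [ 0.012  0.177 -0.018] 25.979890622858402
w16 301 308 333 edges [164.  173.7] r [68.2 68.2] width 11.6
w16 307 309 333 edges [164.5 173.6] r [71.1 71.1] width 11.2
w16 313 309 333 edges [164.7 173.4] r [74. 74.] width 11.2
w16 319 309 332 edges [164.9 173. ] r [77. 77.] width 10.8
w16 325 309 332 edges [165.  172.8] r [79.9 79.9] width 10.9
w16 331 309 332 edges [165.2 172.7] r [83. 83.] width 10.9
```

View pics/w16.png

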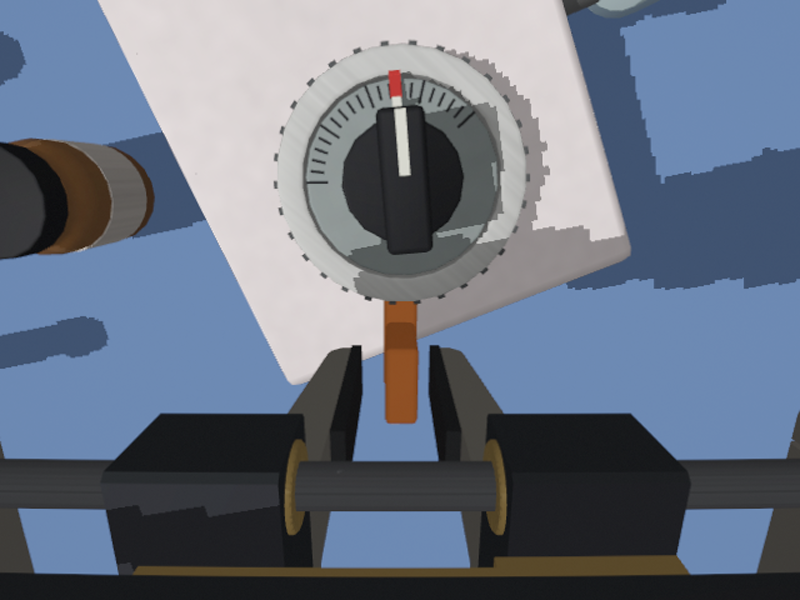

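Call:
drive_tool:
  hand: [26, 26, 26, 26]
  linear:
    - [0, -2, 0]
    - [0, -4, 0]
    - [0.1, -5, 0]
    - [0.1, -5, 0]
  yaw: [0, 0, 0.5, 0.5]

```text
clock: 24.68
tool_pos: [469.0, 38.8, 131.1]
tool_rot: [[0.981, -0.196, -0.002], [-0.196, -0.98, -0.009], [-0.0, 0.009, -1.0]]
ft_force: [-1.2, -0.4, 0.6]
gripper_width: 26.2
```

```bash
python3 ft2.py
```

```text
24.675 [-1.07  0.62 -0.6 ] [-0.181 -0.192  0.03 ] eff -0.25 7.54 [469.03  38.79 131.11] 163.23
24.725 [ 0.56  0.97 -0.45] [-0.143 -0.163  0.005] eff -0.24 7.55 [469.01  38.78 131.1 ] 163.23
24.775 [ 0.29  0.39 -0.68] [-0.153 -0.12  -0.001] eff -0.24 7.55 [469.03  38.79 131.12] 163.23
24.825 [ 1.05  0.7  -0.65] [-0.149 -0.161  0.014] eff -0.24 7.54 [469.01  38.78 131.1 ] 163.24
24.875 [ 0.28  0.8  -0.43] [-0.178 -0.109  0.029] eff -0.25 7.54 [469.02  38.77 131.12] 163.24
24.925 [-0.41 -0.16  0.28] [-0.163 -0.118 -0.002] eff -0.25 7.53 [469.02  38.79 131.11] 163.23
```

Just in contact (about 0.7 N). Pushing in small steps.

Call:
drive_tool:
  hand: [26, 26]
  linear:
    - [0, -1, 0]
    - [0.1, -2, 0]
  yaw: [0.7, 1.4]

```text
clock: 25.18
tool_pos: [469.5, 39.7, 131.1]
tool_rot: [[0.975, -0.222, -0.002], [-0.222, -0.975, -0.01], [0.0, 0.01, -1.0]]
ft_force: [-0.5, -5.5, -0.0]
gripper_width: 26.0
```

```bash
python3 ft2.py
```

```text
25.175 [0.76 5.45 0.08] [-1.203  0.063 -0.059] eff -2.25 5.52 [469.46  39.71 131.08] 162.43
25.225 [ 0.6   4.56 -0.45] [-1.125  0.016 -0.03 ] eff -2.27 5.66 [469.48  39.76 131.08] 162.38
25.275 [ 0.82  5.68 -1.05] [-1.203  0.018 -0.091] eff -2.38 5.64 [469.44  39.79 131.07] 162.37
25.325 [-0.11  4.37 -0.42] [-1.166  0.011 -0.044] eff -2.36 5.65 [469.45  39.77 131.07] 162.38
25.375 [0.92 5.48 0.04] [-1.206 -0.014 -0.057] eff -2.35 5.65 [469.47  39.81 131.09] 162.35
25.425 [ 0.29  5.53 -0.02] [-1.167  0.011 -0.051] eff -2.34 5.65 [469.44  39.81 131.07] 162.35
```

Call:
drive_tool:
  hand: [26, 26]
  linear:
    - [0, -1, 0]
    - [0.1, -2, 0]
  yaw: [0.4, 0.8]

```text
clock: 25.68
tool_pos: [469.7, 40.3, 131.0]
tool_rot: [[0.972, -0.235, -0.002], [-0.235, -0.972, -0.012], [0.001, 0.012, -1.0]]
ft_force: [-2.0, -7.9, 1.3]
gripper_width: 25.9
```

```bash
python3 ft2.py
```

```text
25.675 [-0.11  8.19 -1.22] [-1.74  -0.037 -0.044] eff -3.18 4.74 [469.75  40.32 131.04] 161.89
25.725 [ 0.16  6.1  -1.62] [-1.549 -0.036 -0.08 ] eff -2.93 5.09 [469.76  40.33 131.02] 161.88
25.775 [ 0.46  5.76 -1.59] [-1.495 -0.014 -0.057] eff -2.92 5.13 [469.74  40.34 131.01] 161.88
25.825 [ 1.3   6.26 -0.36] [-1.507 -0.045 -0.003] eff -2.9 5.15 [469.72  40.32 131.02] 161.9
25.875 [ 1.31  6.4  -0.35] [-1.522 -0.008 -0.048] eff -2.89 5.16 [469.73  40.32 131.03] 161.9
25.925 [ 1.    6.15 -1.64] [-1.465 -0.012 -0.114] eff -2.88 5.16 [469.76  40.34 131.04] 161.87
```

Call:
drive_tool:
  hand: [26, 26, 26]
  linear:
    - [0, -1, 0]
    - [0.1, -2, 0]
    - [0.1, -3, 0]
  yaw: [0.3, 0.6, 0.8]

```text
clock: 26.3
tool_pos: [470.0, 40.9, 130.9]
tool_rot: [[0.968, -0.25, -0.003], [-0.25, -0.968, -0.015], [0.001, 0.015, -1.0]]
ft_force: [-2.0, -9.7, 1.7]
gripper_width: 26.2
```

```bash
python3 ft2.py
```

```text
26.3 [ 0.52  9.94 -1.56] [-2.252 -0.041 -0.104] eff -4.22 3.82 [470.01  40.9  130.94] 161.38
26.35 [ 0.61  8.9  -1.84] [-2.089 -0.021 -0.094] eff -3.93 4.17 [470.02  40.93 130.94] 161.36
26.4 [ 1.17  8.12 -2.14] [-2.079 -0.07  -0.053] eff -3.91 4.22 [470.03  40.92 130.94] 161.36
26.45 [ 0.57  8.22 -2.05] [-1.997 -0.069 -0.109] eff -3.89 4.24 [470.05  40.92 130.97] 161.36
26.5 [ 0.65  8.6  -1.57] [-2.051 -0.096 -0.1  ] eff -3.87 4.25 [470.04  40.93 130.97] 161.36
26.55 [ 1.24  8.38 -0.91] [-2.042 -0.049 -0.019] eff -3.86 4.26 [470.02  40.94 130.95] 161.35
```

Call:
drive_tool:
  hand: [26, 26, 26, 26]
  linear:
    - [0, -1, 0]
    - [0.1, -2, 0]
    - [0.1, -3, 0]
    - [0.1, -3.8, 0]
  yaw: [0.3, 0.5, 0.7, 0.8]

```text
clock: 27.05
tool_pos: [470.3, 41.7, 130.9]
tool_rot: [[0.964, -0.265, -0.004], [-0.265, -0.964, -0.018], [0.0, 0.018, -1.0]]
ft_force: [-3.3, -9.8, 3.4]
gripper_width: 25.7
```

```bash
python3 ft2.py; python3 look.py w17; python3 fin.py w17
```

```text
27.05 [-0.56 10.37 -3.19] [-2.452 -0.134 -0.056] eff -4.48 3.63 [470.35  41.71 130.86] 160.68
27.1 [ 0.24  9.5  -3.9 ] [-2.383 -0.108 -0.039] eff -4.34 3.8 [470.35  41.81 130.85] 160.61
27.15 [-0.17  9.55 -2.16] [-2.254 -0.075 -0.071] eff -4.28 3.88 [470.41  41.89 130.88] 160.54
27.2 [ 0.63  9.2  -2.68] [-2.248 -0.144  0.026] eff -4.21 3.95 [470.4   41.91 130.88] 160.52
27.25 [ 0.11  9.52 -2.98] [-2.265 -0.076 -0.075] eff -4.19 3.97 [470.39  41.95 130.88] 160.5
27.3 [ 0.07  9.85 -2.77] [-2.21  -0.071 -0.063] eff -4.18 3.97 [470.38  41.98 130.88] 160.47
27.3 [470.4  42.  130.9] [ 0.964 -0.265  0.   ] [-2.53 -9.46  2.95] [-2.112  0.656  0.06 ] 26.29844925677722
w17 302 317 345 edges [160.5 171.3] r [68.3 68.7] width 12.9
w17 308 318 344 edges [161.  170.7] r [71.2 71.5] width 12.1
w17 314 320 344 edges [161.9 170.5] r [74.1 74.5] width 11.2
w17 320 320 344 edges [162.  170.4] r [77.  77.4] width 11.3
w17 326 320 344 edges [162.1 170.2] r [80.  80.4] width 11.3
w17 332 321 345 edges [162.5 170.3] r [83.  83.5] width 11.4
```

Call:
drive_tool:
  hand: [26, 26, 26, 26]
  linear:
    - [0, -1.2, 0]
    - [0.1, -2.4, 0]
    - [0.1, -3.6, 0]
    - [0.1, -4.5, 0]
  yaw: [0.1, 0.2, 0.3, 0.4]

```text
clock: 27.85
tool_pos: [470.7, 43.1, 130.8]
tool_rot: [[0.962, -0.273, -0.006], [-0.273, -0.962, -0.021], [-0.0, 0.022, -1.0]]
ft_force: [-3.8, -10.4, 4.4]
gripper_width: 25.9
```

```bash
python3 ft2.py
```

```text
27.85 [-0.79 11.18 -4.11] [-2.751 -0.189 -0.077] eff -4.81 3.29 [470.71  43.13 130.77] 159.52
27.9 [-0.36 11.64 -4.59] [-2.626 -0.244 -0.134] eff -4.67 3.46 [470.71  43.25 130.77] 159.43
27.95 [ 0.35 10.42 -4.54] [-2.479 -0.277 -0.044] eff -4.6 3.55 [470.74  43.27 130.78] 159.41
28.0 [ 0.25  9.27 -5.01] [-2.543 -0.217 -0.08 ] eff -4.52 3.63 [470.71  43.32 130.79] 159.38
28.05 [-0.99 10.83 -3.42] [-2.522 -0.313 -0.078] eff -4.5 3.65 [470.73  43.33 130.78] 159.37
28.1 [-0.42 11.37 -4.83] [-2.502 -0.262 -0.083] eff -4.49 3.66 [470.76  43.38 130.8 ] 159.32
```

The push is about 11 N while moving and 10.6 N held. I'll back off and rise.

Call:
drive_tool:
  hand: [26, 26, 30, 30, 30, 30, 30, 30, 30, 30, 30, 30]
  linear:
    - [0, 2, 0]
    - [0, 5, 0]
    - [0, 7, 0]
    - [0, 7, 0]
    - [0, 7, -20]
    - [0, 7, -50]
    - [0, 7, -80]
    - [0, 7, -80]
    - [0, 7, -80]
    - [0, 7, -80]
    - [0, 7, -80]
    - [0, 7, -80]
  yaw: [0, 0, 0, 0, 0, 0, 0, 0, 0, 0, 0, 0]

```text
clock: 29.6
tool_pos: [469.1, 38.1, 210.6]
tool_rot: [[0.962, -0.274, -0.007], [-0.274, -0.962, -0.021], [-0.001, 0.022, -1.0]]
ft_force: [-1.1, 0.6, 0.4]
gripper_width: 29.9
```

```bash
python3 look.py w18; python3 fin.py w18
python3 - <<'E'
from workcell import *
from h import *
c=capture("top");f=c["frame"];cv2.imwrite("pics/top1z.png",cv2.resize(f[130:330,130:510],None,fx=2,fy=2,interpolation=cv2.INTER_CUBIC))
E
```

```text
29.6 [469.1  38.1 210.6] [ 0.962 -0.274 -0.001] [-1.1   0.59  0.45] [0.011 0.158 0.062] 29.880712836262454
w18 241 310 327 edges [161.4 172.2] r [61.6 62.3] width 11.6
w18 247 310 327 edges [161.6 171.7] r [65.7 66.2] width 11.7
w18 253 311 327 edges [162.3 171.3] r [69.7 70.3] width 11.1
w18 259 311 328 edges [162.3 171.4] r [73.8 74.4] width 11.8
w18 265 313 328 edges [163.4 171.1] r [77.9 78.5] width 10.5
w18 271 313 328 edges [163.4 170.8] r [82.1 82.7] width 10.6
```

View pics/w18.png

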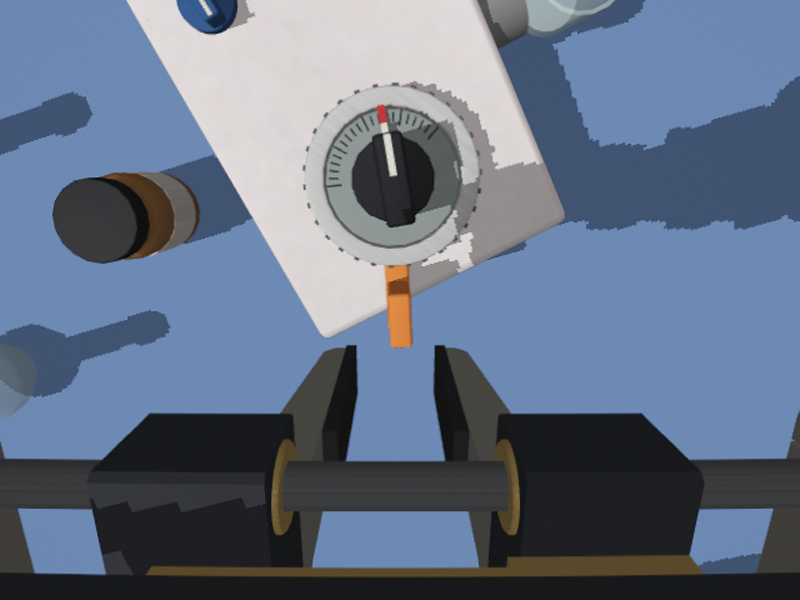

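View pics/top1z.png

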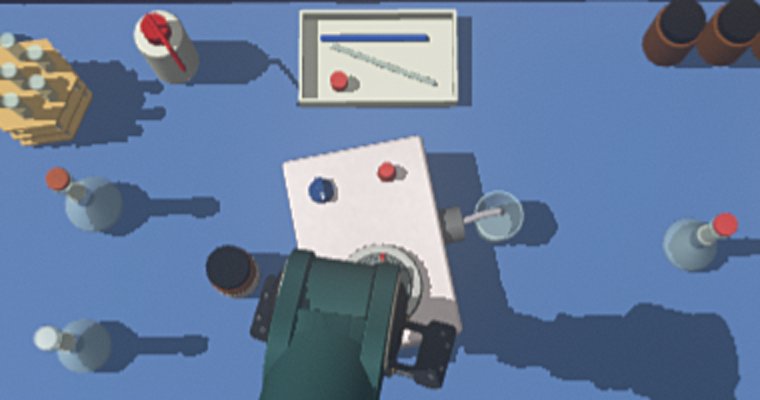

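The pointer is on the red clip, the fin holds at about 167°, the bystanders look undisturbed and nothing is touched. Handing in.

```bash
python3 -c "
from workcell import *
print(state()['ft_force'],state()['qd'].round(2));print(sign_off())"
```

```text
[-0.55080511 -0.37114756  0.18669383] [-0.1  -0.23  0.09 -0.05  0.04  0.09  0.03]
the job is handed in; nothing more can be done
None
```

I turned the stroke knob about 56° clockwise onto the red marker and let go of it. Only then did I push the orange lever round clockwise until it was tight. The job was handed in at about 30 s of the 64 s allowed; no verdict came back.

**Last checks that passed:**
- **Pointer:** it lines up with the red clip in the last wrist view.
- **Bystanders:** in the last top view the flasks, jar, beaker, stopper and speed knob look unmoved. I judged this by eye; the positions were not measured again.
- **Contact:** the gripper was about 80 mm above the lever with no force on it beyond sensor noise.

**Checks that disagreed:**
- **Soft wedge:** the push rose more gently than the stated 12 N per 0.1 rad, averaging about 4 N per 0.1 rad.
- **Spring-back:** after a first push of about 9–10 N, the lever came back about 2° on release and then held still.
- **Second push:** because of that I pushed again, to about 10.6 N held and 11.3 N at peak. The lever came to rest at about 167°, 2° further round than after the first push.

The clamping force could not be measured. From the lever push I estimate 30–40 N, but if the spring-back took some of it off, the real figure is lower.

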